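# Check the high-chair leg plugs and put them away

## Robot

A 7-joint arm with a two-finger parallel gripper is mounted at the origin on the work surface. World frame = base frame: x ahead of the robot, y to its left, z up, the work surface at z = 0. Lengths are in m, angles in rad, forces in N, time in s.
With the tool pointing down it reaches from about 0.425 to 0.875 m from the base axis. Payload 8.4 kg.
Tool frame: the origin (TCP) lies at the very end of the fingers, on their centre line; the grasp point (between the pads) lies 19 mm behind it; z points along the fingers, y is the direction in which the jaws open and shut (so a half turn about z gives the same grasp; the last joint's range is limited). The gripper opens to 85 mm and grips with 20 to 120 N. Pads are 22 mm wide; open, the fingers measure 114 mm over their backs; the gripper's body (76 mm by 85 mm) begins 54 mm behind the grasp point. The pads swing forward as they close: fully open they stand 13 mm farther back than shut.
Start: joints at [-1.358, 0.333, 0.04, 1.465, -0.013, 1.343, -0.059], TCP at [0.199, 0.619, 0.231] pointing down, gripper open.
Joint ranges: [-2.58, 2.58], [-0.38, 2.09], [-1.3, 1.39], [0.25, 2.4], [-1.5, 4.64], [0.08, 2.09], [-2.65, 2.65]. Speed limits (rad/s): [2.22, 2.22, 2.79, 2.79, 3.14, 3.14, 3.14].

## Interface

Orientations are given as a unit quaternion [w, x, y, z].
In Python, from plant import manip, get_image, calibration, ticket gives the robot as it stands.
- The arm moves only by the tool play_rows, never from a script. Its argument "rows" is one flat list of numbers, 7 for each row, row after row: the finger opening in cm, from 0 to 8.54, then the shift along the world's x, y, z in cm, then the turn, a rotation vector about the world's x, y, z in degrees. In form: [grip, x, y, z, ax, ay, az, grip, x, y, z, ax, ay, az, ...]. A call has exactly 10 rows; each row shifts and turns the commanded pose from where the row before left it; what a row does not reach is not made up. A row lasts 1/10 s, in which the tool goes at most 50 mm and 8.59 degrees, less where a joint would pass 70% of its speed; a pose out of reach is approached as far as the arm can. A call is refused whole if a number of a shift passes 5 or a number of a turn 8.59, either way. A call with a gripper value outside its range is refused whole. The fingers move at their own pace and stop on an object; "force" is the grip in N (left out, the last holds). Time passes only in rows, so rows that do not move let the fingers close, or fill a call up. It gives the time, the measured TCP pose, the force and the opening at its end, in the units of the state.
- manip.state(): the state, without advancing time (a new reading comes with each control period).
- get_image(name): name is "scene" or "top" or "wrist"; returns the picture (480x640x3 uint8, red, green, blue); there is no depth.
- calibration(name): a dict with "fx", "fy", "cx", "cy" (pixels), "k1" (the pictures are not rectified: a ray, as slopes to the right and down, at radius r is drawn at 1 + k1 r^2 times it, then the intrinsics apply), "R" (3x3) and "t" (3): a world point X has camera coordinates R X + t; the wrist camera has in their place "T_tool_cam" (4x4, takes a point from camera to tool coordinates, whose origin is the TCP and whose axes are the flange's). Camera axes: x right, y down, z forward; pixel columns grow to the right and rows downward; lengths in m; the calibration is good to about 2 mm. A picture is of the moment at which its call begins: read the wrist's pose just before it. calibration takes no time and is no camera call.
- ticket.job_done(): hands the job in, once; it reports no verdict.
The state is a dict: "clock": time; "joint_pos": joint angles; "qd": joint speeds; "tau": joint torques, N m; "tcp_pos": TCP position; "tool_rot": TCP orientation; "ft_force": force on the tool from outside, world axes, zero at the start; "ft_torque": the same for the moment, N m; "gripper_width": opening from 0.0 (shut) to 1.0 (fully open).
Only numpy, scipy, OpenCV 4.12 (cv2) and the standard library are available. Lean on these libraries where they do the work, as an engineer would, in place of code of your own. Each camera call takes 0.05 s, during which the arm holds its last target.

## Task

Check the length of every white leg plug on the table: stand it shank down on the narrow raised beam of the bench and lower the spring gauge over it until both gauge legs stand on the bench plate and the sprung foot rests on the plug's head, keeping it so for a moment, taking the thickest plug first and the thinnest last. Then put each plug fully home in the rack hole that just fits its shank, and leave the gauge standing upright on its black rubber mat. Leave the other things on the table alone.

Things in the scene. Friction and masses are not known exactly. Their poses are not given: they have to be found in the camera images.
- plug_a: white plastic leg-end plug, mushroom shaped: a round shank 37 mm in diameter and 20 mm long, under a wider round head 45 mm in diameter and 20 mm high (40 mm in all), 50 g (may vary). It stands upright on its shank at the start. Origin: centre of the shank's lower end; z points up through the head. Its matching rack hole is rack_hole3. May be absent
- plug_b: white plastic leg-end plug, mushroom shaped: a round shank 32 mm in diameter and 20 mm long, under a wider round head 40 mm in diameter and 26 mm high (46 mm in all), 50 g (may vary). It stands upright on its shank at the start. Origin: centre of the shank's lower end; z points up through the head. Its matching rack hole is rack_hole2. May be absent
- plug_c: white plastic leg-end plug, mushroom shaped: a round shank 27 mm in diameter and 20 mm long, under a wider round head 35 mm in diameter and 16 mm high (36 mm in all), 50 g (may vary). It stands upright on its shank at the start. Origin: centre of the shank's lower end; z points up through the head. Its matching rack hole is rack_hole1. May be absent
- plug_d: white plastic leg-end plug, mushroom shaped: a round shank 22 mm in diameter and 20 mm long, under a wider round head 30 mm in diameter and 22 mm high (42 mm in all), 50 g (may vary). It stands upright on its shank at the start. Origin: centre of the shank's lower end; z points up through the head. Its matching rack hole is rack_hole0. May be absent
- rack_hole0 (a point): centre of the mouth of the rack hole for 22 mm shanks (true bore 24.5 mm), at the rack's top surface
- rack_hole1 (a point): centre of the mouth of the rack hole for 27 mm shanks (true bore 29.5 mm), at the rack's top surface
- rack_hole2 (a point): centre of the mouth of the rack hole for 32 mm shanks (true bore 34.5 mm), at the rack's top surface
- rack_hole3 (a point): centre of the mouth of the rack hole for 37 mm shanks (true bore 39.5 mm), at the rack's top surface
- rack_hole4 (a point): centre of the mouth of the rack hole for 42 mm shanks (true bore 44.5 mm), at the rack's top surface
- rack: fixed dark wooden storage block, 285 x 70 x 26 mm, with a graded row of five round through holes along its x axis, 54 mm apart, smallest at -x. Origin: centre of its underside. A seated plug's head rests on the top face (26 mm up), its shank end 6 mm above the underside. Some holes stay empty
- bench: fixed checking bench: an aluminium base plate 110 (x) x 230 (y) mm, 6 mm thick, carrying along its y axis a narrow raised steel beam 30 mm wide (x), 220 mm long and 24 mm high above the plate, so its top is 30 mm above the table. Origin: centre of the underside, z up
- beam (a point): middle of the top face of the bench's beam (beam runs along the bench's y)
- gauge: grey portal gauge, 0.5 kg. Two legs (10 x 44 mm section, 88 mm high) at x = +/-38 mm, on steel feet 14 x 80 x 10 mm, leave a passage open along y (62 mm at the feet); bridge 86 x 44 mm, 88 to 100 mm up; black square grip 28 x 28 mm, 100 to 140 mm up. A sprung foot hangs mid-passage. Origin: midway between the feet, at their underside, z up; same after a half turn
- foot (a joint): upward travel of the gauge's sprung foot (18 mm disc), 0 to 0.028 m; at 0 (free) its underside is 50 mm above the undersides of its feet. With both legs on the bench plate over a plug on the beam it reads plug height - 26 mm (plug_a 14, plug_b 20, plug_c 10, plug_d 16 mm). Spring: 0.8 N preload plus 80 N/m, less than the gauge's weight
- foot_tip (a point): centre of the underside of the gauge's sprung foot
- mat: fixed flat black rubber mat, 120 x 120 mm, 2 mm thick, where the gauge is kept. Origin: centre of its underside
- tube_stub: short steel tube stub standing among the plugs, 22 mm in diameter, 45 mm high: leave alone
- driver: screwdriver lying on the table: leave alone
- tumbler: glass tumbler, 72 mm wide, 100 mm high: leave alone
- tumbler2: second glass tumbler, as the first: leave alone
- game_box: flat red game box 90 x 60 x 22 mm: leave alone
- screw_jar: lidded jar, 48 mm wide, 60 mm high: leave alone
- wedge: small wooden block 45 x 22 x 18 mm: leave alone
Not all that is in view belongs to the job. What is shaped like the plug_b but pink or yellow is not meant.

How it is judged:
By the outcome, as a careful person would: the job done as asked, in the order asked, and still so for the second after the job is handed in, with the robot touching nothing.
Of plug_a, plug_b, plug_c, plug_d only 2 to 3 are there at a start; the rules pass over those that are not, and their reading is None.
At some moment in a run one of gauge may be knocked a few centimetres aside while the robot is not near it.
It also fails if it takes over 210 s, if anything falls off the work surface, if the arm or the gripper's body presses on something with over 40 N, if the wrist force passes 120 N, or if a joint passes its speed limit or range.

## Working session

There is one attempt and no reset: what is moved stays moved. The work goes in short steps, Python scripts to look and compute and a tool call to move; the robot and the scene stay as the last step left them, time stands still between calls to the robot, and variables do not carry over. Pictures are saved under pics/ and viewed, and the job is handed in when it is done.

Besides the shell and the picture viewer there is one more tool, called after ">>>" by a JSON object that holds its "fn" and its "kwargs", one argument or row to a line. play_rows: Moves the arm, as the interface text tells. Its arguments: {"type":"object","properties":{"rows":{"type":"array"},"force":{"type":"number"}},"required":["rows"]}

```bash
ls; mkdir -p pics; python3 - <<'E'
from plant import manip,get_image,calibration
import cv2
print(manip.state())
for n in ["scene","top","wrist"]:
    im=get_image(n); cv2.imwrite(f"pics/{n}0.png",im[:,:,::-1]); print(n,calibration(n))
E
```

```text
pics
{'clock': 0.0, 'joint_pos': array([-1.35818615,  0.33390768,  0.03986617,  1.46629235, -0.01338424,
        1.3433158 , -0.05851777]), 'qd': array([ 0.00013426, -0.00053193, -0.00191216, -0.00167315,  0.00055886,
        0.00153431,  0.00065698]), 'tau': array([-5.78130748e-04, -6.58569360e+01,  1.36527501e+00, -4.05554402e+01,
        1.67785690e-02,  1.28987335e-02, -1.11049414e-05]), 'tcp_pos': array([0.19929272, 0.61819824, 0.23041294]), 'tool_rot': array([-6.65697899e-05,  1.55286319e-01,  9.87869157e-01, -8.26057649e-04]), 'ft_force': array([-0.58938135,  0.1542628 , -0.33091854]), 'ft_torque': array([-0.03954641,  0.00448543, -0.04362797]), 'gripper_width': 0.9970868395755454}
scene {'fx': 510.345548773909, 'fy': 510.345548773909, 'cx': 318.01002810022067, 'cy': 235.54687599952206, 'k1': -0.006756158390828595, 'R': array([[ 0.61549115,  0.78806834, -0.01090622],
       [ 0.44507358, -0.35896165, -0.82039993],
       [-0.65044612,  0.50009482, -0.57168611]]), 't': array([-0.31219126, -0.19603782,  1.45755692])}
top {'fx': 472.8442622618139, 'fy': 472.8442622618139, 'cx': 322.00939090699984, 'cy': 243.86436983967752, 'k1': -0.06159097630531682, 'R': array([[-0.01955592, -0.99968854, -0.01550463],
       [-0.98736905,  0.02174894, -0.15693737],
       [ 0.1572257 ,  0.01223974, -0.98748684]]), 't': array([0.00933347, 0.58971427, 0.90933945])}
wrist {'fx': 353.4957989843175, 'fy': 353.4957989843175, 'cx': 321.78885278096016, 'cy': 241.17319919697374, 'k1': -0.059481664209999376, 'T_tool_cam': array([[-1.05127003e-03, -9.63076776e-01, -2.69224847e-01,
         6.85505009e-02],
       [ 9.99999412e-01, -1.08460336e-03, -2.49349473e-05,
         3.63841854e-04],
       [-2.67987905e-04, -2.69224715e-01,  9.63077350e-01,
        -1.41651857e-01],
       [ 0.00000000e+00,  0.00000000e+00,  0.00000000e+00,
         1.00000000e+00]])}
```

View pics/scene0.png

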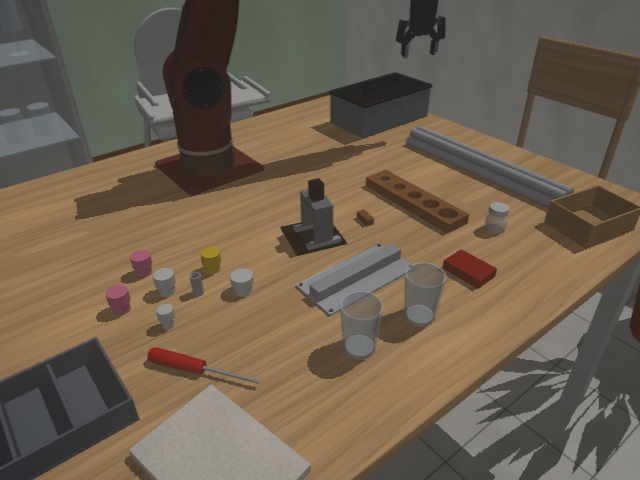

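View pics/top0.png

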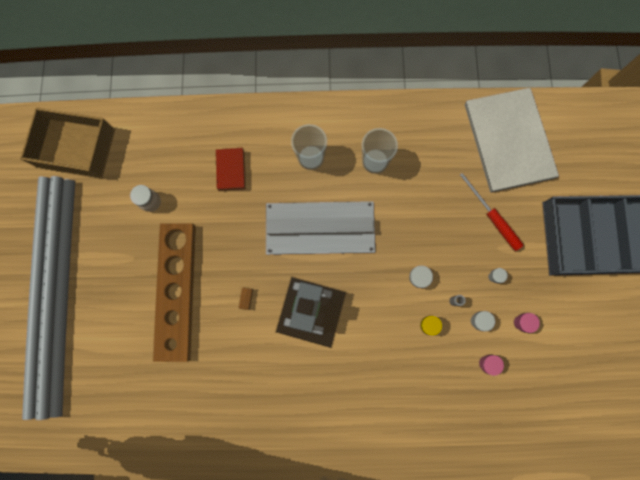

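View pics/wrist0.png

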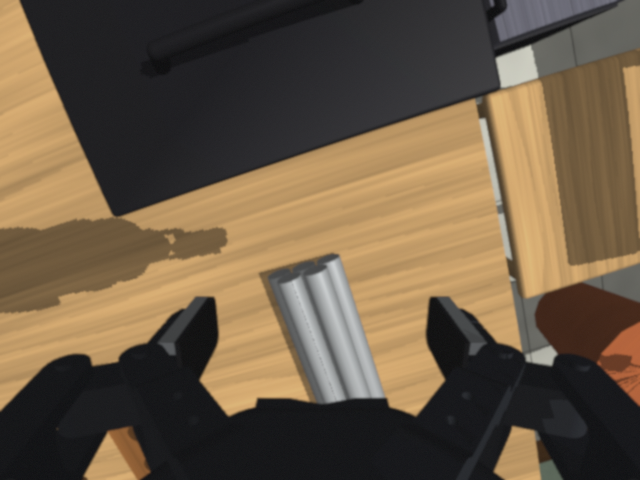

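The top view shows three white plugs at (422,277), (485,321) and (500,275). The tube stub is at (458,300), the pink ones at (529,323) and (493,365), and the yellow one at (432,326). The gauge sits on its mat at (310,308), the bench is at (320,228) and the rack at (174,292). Next I measure them.

```bash
cat > h.py <<'E'
import numpy as np,cv2
from plant import manip,get_image,calibration
from scipy.spatial.transform import Rotation as Ro
def campose(n,st=None):
    c=calibration(n)
    if n=="wrist":
        q=st["tool_rot"]; R=Ro.from_quat([q[1],q[2],q[3],q[0]]).as_matrix()
        T=c["T_tool_cam"]; Rc=R@T[:3,:3]; o=R@T[:3,3]+st["tcp_pos"]
        return c,Rc,o
    return c,c["R"].T,-c["R"].T@c["t"]
def ray(n,uv,st=None):
    c,Rc,o=campose(n,st)
    uv=np.atleast_2d(np.asarray(uv,float))
    K=np.array([[c["fx"],0,c["cx"]],[0,c["fy"],c["cy"]],[0,0,1]])
    d=(uv-[c["cx"],c["cy"]])/[c["fx"],c["fy"]]
    x=d.copy()
    for _ in range(20): x=d/(1+c["k1"]*(x**2).sum(1,keepdims=True))
    D=np.c_[x,np.ones(len(x))]@Rc.T
    return o,D
def plane(n,uv,z,st=None):
    o,D=ray(n,uv,st); return o+D*((z-o[2])/D[:,2])[:,None]
def proj(n,X,st=None):
    c,Rc,o=campose(n,st); p=(np.atleast_2d(X)-o)@Rc
    x=p[:,:2]/p[:,2:]; x=x*(1+c["k1"]*(x**2).sum(1,keepdims=True))
    return x*[c["fx"],c["fy"]]+[c["cx"],c["cy"]]
def save(n,im,crop=None,s=1):
    if crop: im=im[crop[1]:crop[3],crop[0]:crop[2]]
    im=cv2.resize(im,None,fx=s,fy=s,interpolation=cv2.INTER_CUBIC)
    cv2.imwrite("pics/"+n+".png",im[:,:,::-1])
def wshot(name):
    st=manip.state(); im=get_image("wrist"); save(name,im); np.save("w.npy",im); 
    import pickle; pickle.dump(st,open("w.pkl","wb")); return im,st
E
python3 - <<'E'
from h import *
im=cv2.imread("pics/top0.png")[:,:,::-1]
hsv=cv2.cvtColor(np.ascontiguousarray(im),cv2.COLOR_RGB2HSV)
m=((hsv[...,1]<45)&(hsv[...,2]>110)).astype(np.uint8); m[:,:395]=0; m[:255]=0; m[345:]=0;m[:,540:]=0
n,l,s,c=cv2.connectedComponentsWithStats(m)
for i in range(1,n):
    if s[i,4]>40:
        cn=cv2.findContours((l==i).astype(np.uint8),cv2.RETR_EXTERNAL,cv2.CHAIN_APPROX_NONE)[0][0]
        print(s[i],c[i],[ (z,plane("top",c[i],z).round(4)) for z in (.04,)])
for u in [(422,277),(485,321),(500,275)]: print(u,plane("top",u,.04),)
save("topcrop",im,(395,245,555,385),5)
save("scenecrop",cv2.imread("pics/scene0.png")[:,:,::-1],(90,230,270,340),4.4)
E
```

```text
[410 266  23  22 382] [420.93717277 276.34031414] [(0.04, array([[ 0.5203, -0.2007,  0.04  ]]))]
[492 268  15  15 172] [499.11627907 275.20930233] [(0.04, array([[ 0.5188, -0.3595,  0.04  ]]))]
[474 312  21  19 325] [483.98769231 320.81538462] [(0.04, array([[ 0.4286, -0.3224,  0.04  ]]))]
(422, 277) [[ 0.51887615 -0.20278455  0.04      ]]
(485, 321) [[ 0.42815615 -0.32439414  0.04      ]]
(500, 275) [[ 0.51919853 -0.361342    0.04      ]]
```

View pics/topcrop.png

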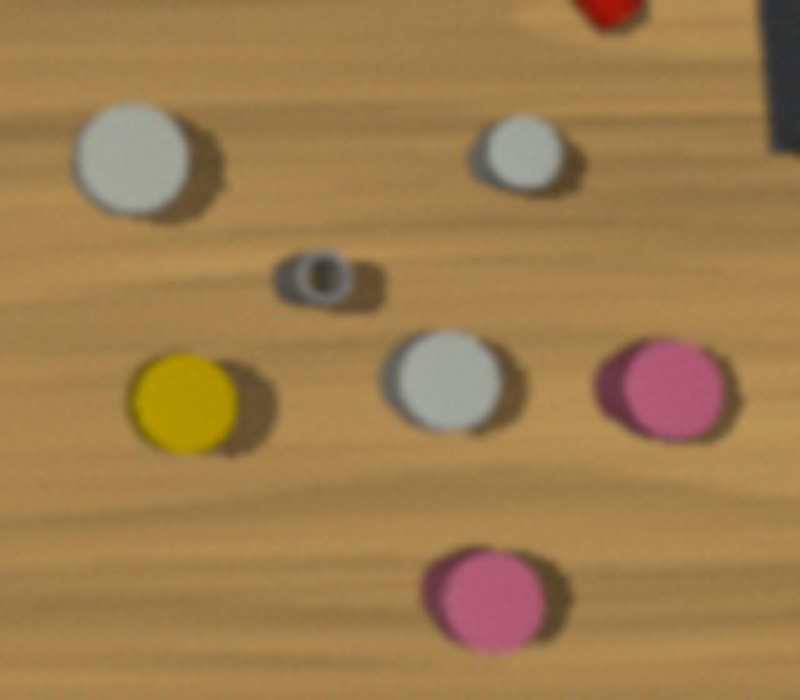

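View pics/scenecrop.png

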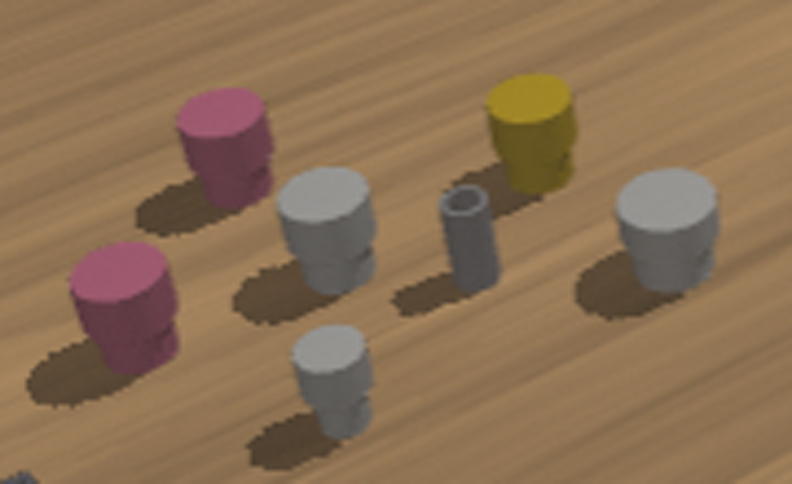

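The head widths scale to 45, 40 and 30 mm. So plug_a is at (422,277), plug_b at (484,321) (same width as the pink ones) and plug_d at (499,275). plug_c is absent, and the order is a, b, d. Next come the fixtures.

```bash
python3 - <<'E'
from h import *
im=cv2.imread("pics/top0.png")[:,:,::-1]
save("tb",im,(240,190,400,360),4.7)
save("tr",im,(130,210,220,370),3.7)
save("sg",cv2.imread("pics/scene0.png")[:,:,::-1],(270,150,480,320),3.7)
E
```

```text
(no output)
```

View pics/tb.png

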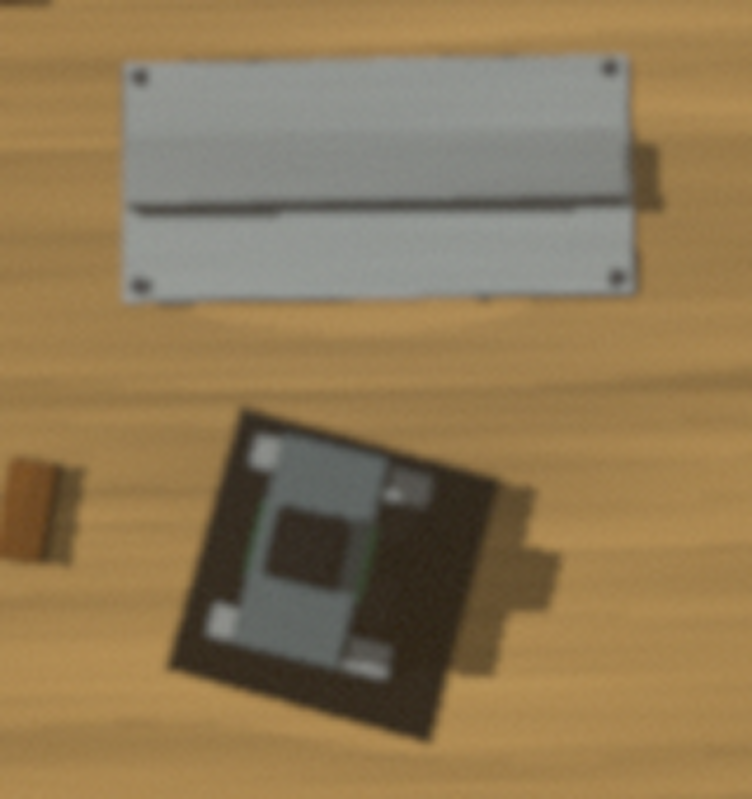

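View pics/tr.png

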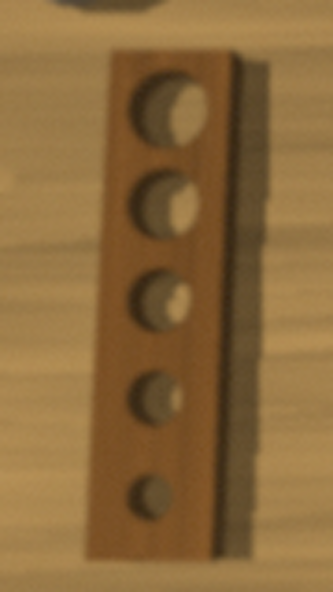

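View pics/sg.png

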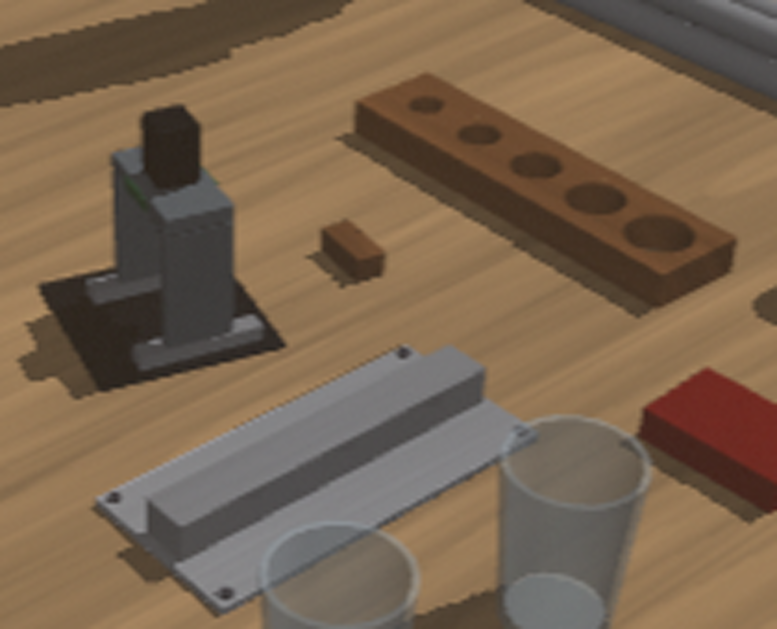

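```bash
python3 - <<'E'
from h import *
def P(pts,o,s,z): return plane("top",np.array(pts)/s+o,z)[:,:2]
b=P([(124,63),(628,56),(636,292),(122,301)],(240,190),4.7,.006)
def ang(v): return np.degrees(np.arctan2(v[1],v[0]))
print("bench",b.mean(0),ang(b[0]-b[1]),ang(b[3]-b[2]),ang(b[0]-b[3]),ang(b[1]-b[2]),np.linalg.norm(b[0]-b[1]),np.linalg.norm(b[0]-b[3]))
m=P([(244,409),(498,480),(432,741),(170,668)],(240,190),4.7,.002)
print("mat",m.mean(0),ang(m[0]-m[1]),ang(m[3]-m[2]),ang(m[0]-m[3]))
g=P([(272,508),(352,520),(338,588),(264,577)],(240,190),4.7,.142)
print("grip",g.mean(0),ang(g[0]-g[1]),ang(g[0]-g[3]))
br=P([(283,432),(390,457),(343,668),(236,640)],(240,190),4.7,.102)
print("bridge",br.mean(0),ang(br[0]-br[1]),ang(br[0]-br[3]),np.linalg.norm(br[0]-br[3]))
r=P([(111,50),(232,50),(213,558),(86,558)],(130,210),3.7,.026)
print("rack",r.mean(0),ang(r[0]-r[3]),ang(r[1]-r[2]),np.linalg.norm(r[0]-r[3]))
print("holes",P([(150,496),(155,398),(158,300),(164,205),(168,110)],(130,210),3.7,.026))
for n,u,z in [("a",(421.9,277),.04),("b",(484.8,321),.046),("d",(499.8,275.4),.042)]: print(n,plane("top",u,z))
print("tumblers",plane("top",[(311,160),(377,165)],.0))
E
```

```text
bench [0.63117176 0.00067146] 89.47254684235027 89.76876425570283 -0.503812031846868 -0.23854160681257947 0.22967433882196192 0.10959269104377826
mat [0.45430678 0.02231309] 73.21715716817123 73.63882999281167 -16.579539068139372
grip [0.46195558 0.02806163] 80.38842776754254 -7.359546980128066
bridge [0.4627927  0.02745867] 75.69940770442703 -13.50089837412282 0.08424821929210317
rack [0.50203315 0.30541605] -1.0802569364112675 -0.9723769496207856 0.282844422115562
holes [[0.39426793 0.3082928 ]
 [0.44748938 0.30674591]
 [0.50147955 0.30643227]
 [0.55458478 0.30447879]
 [0.6085752  0.30375952]]
a [[ 0.51888074 -0.20258282  0.04      ]]
b [[ 0.42823822 -0.32203952  0.046     ]]
d [[ 0.51823298 -0.3601432   0.042     ]]
tumblers [[ 0.78353886  0.01810991  0.        ]
 [ 0.76869794 -0.12567586  0.        ]]
```

>>> {"fn": "play_rows", "kwargs": {
  "rows": [7,4.1,-3.9,-0.2,0,0,2.25,7,4.1,-3.9,-0.2,0,0,2.25,7,4.1,-3.9,-0.2,0,0,2.25,7,4.1,-3.9,-0.2,0,0,2.25,7,4.1,-3.9,-0.2,0,0,2.25,7,4.1,-3.9,-0.2,0,0,2.25,7,4.1,-3.9,-0.2,0,0,2.25,7,4.1,-3.9,-0.2,0,0,2.25,7,0,0,0,0,0,0,7,0,0,0,0,0,0],
  "force": 40
}}

```text
clock: 1.15
tcp_pos: [0.4898, 0.3418, 0.2169]
tool_rot: [-0.0, 0.001, 1.0, -0.0]
ft_force: [-0.1, 0.4, 0.6]
gripper_width: 0.818
```

```bash
python3 - <<'E'
from h import *
im,st=wshot("w1"); print(st["tcp_pos"],st["tool_rot"],st["clock"],st["joint_pos"])
print(proj("wrist",[[0.394,.308,.026],[.501,.306,.026],[.555,.3045,.026]],st))
E
```

```text
[0.48981455 0.34180534 0.21686204] [-2.14286354e-04  5.32856218e-04  9.99999805e-01 -2.46331808e-04] 1.15 [-0.87285481  0.23468853  0.22437053  1.62855773 -0.05381596  1.28505589
  0.93050758]
[[283.30314803 111.53247779]
 [284.42163557 228.01232931]
 [284.59437971 280.09952367]]
```

View pics/w1.png

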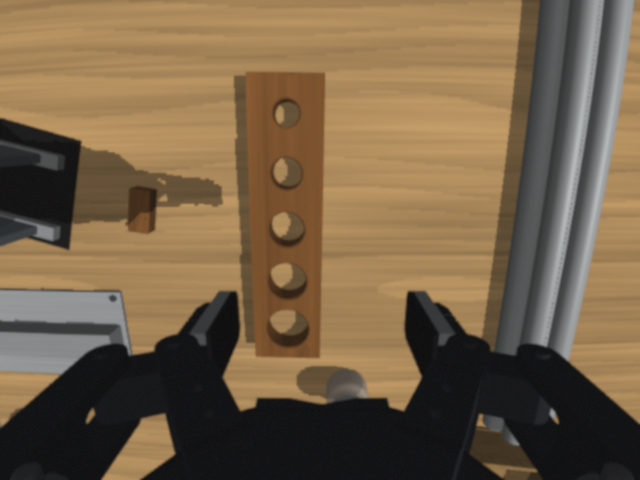

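>>> {"fn": "play_rows", "kwargs": {
  "rows": [7,0.3,-5,0,0,0,0,7,0.3,-5,0,0,0,0,7,0.3,-5,0,0,0,0,7,0.3,-5,0,0,0,0,7,0.3,-5,0,0,0,0,7,0.3,-5,0,0,0,0,7,0.3,-5,0,0,0,0,7,0.3,-5,0,0,0,0,7,0.3,-5,-1,0,0,0,7,0.3,-4.5,-1,0,0,0]
}}

```text
clock: 2.2
tcp_pos: [0.5194, -0.1503, 0.1977]
tool_rot: [0.001, -0.002, 1.0, 0.0]
ft_force: [1.5, -0.3, -0.5]
gripper_width: 0.818
```

>>> {"fn": "play_rows", "kwargs": {
  "rows": [7,0,0,-1,0,0,0,7,0,0,-1,0,0,0,7,0,0,-1,0,0,0,7,0,0,0,0,0,0,7,0,0,0,0,0,0,7,0,0,0,0,0,0,7,0,0,0,0,0,0,7,0,0,0,0,0,0,7,0,0,0,0,0,0,7,0,0,0,0,0,0]
}}

```text
clock: 3.2
tcp_pos: [0.519, -0.1501, 0.1675]
tool_rot: [0.0, -0.001, 1.0, -0.0]
ft_force: [-0.1, 0.3, -0.4]
gripper_width: 0.822
```

```bash
python3 - <<'E'
from h import *
im,st=wshot("w2"); print(st["tcp_pos"],st["tool_rot"],st["clock"],st["joint_pos"])
for p in [(.519,-.2026,.04),(.428,-.322,.046),(.518,-.360,.042)]: print(proj("wrist",[p],st))
E
```

```text
[ 0.51897372 -0.15014754  0.16749037] [ 7.77477504e-05 -1.13032810e-03  9.99999358e-01 -9.87910487e-06] 3.2 [-0.34622461  0.16639877  0.60822415  1.84245431 -0.10326116  1.16395777
  1.86951952]
[[254.569084   232.73451856]]
[[ 84.77365399 113.44462611]]
[[ 61.17378796 232.19449823]]
```

View pics/w2.png

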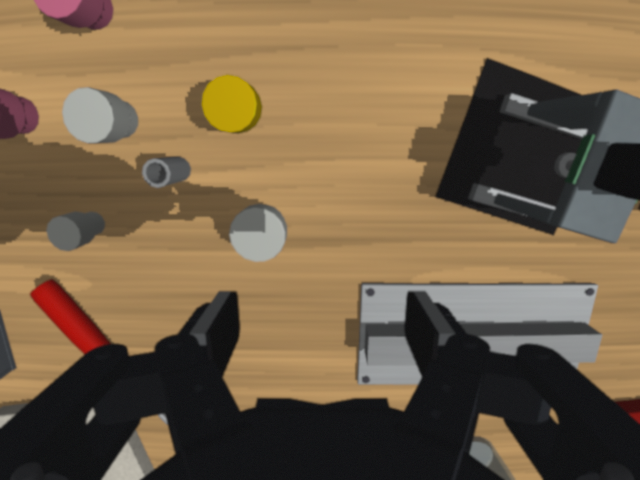

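Plug_a shows at (258,233), b at (88,115) and d at (68,231); the stub is at (157,172).

```bash
cat >> h.py <<'E'
import pickle
def W(): return np.load("w.npy"),pickle.load(open("w.pkl","rb"))
def wm(uv,z): return plane("wrist",uv,z,W()[1])
E
python3 - <<'E'
from h import *
print(wm([(258.3,232.8)],.04),wm([(88,115)],.046),wm([(66,232)],.042))
E
```

```text
[[ 0.51905126 -0.19965453  0.04      ]] [[ 0.4291555  -0.31968164  0.046     ]] [[ 0.51784401 -0.35578383  0.042     ]]
```

>>> {"fn": "play_rows", "kwargs": {
  "rows": [7,0,-2.5,-1,0,0,0,7,0,-2.5,-2,0,0,0,7,0,0,-3,0,0,0,7,0,0,-3,0,0,0,7,0,0,-2.5,0,0,0,7,0,0,-2,0,0,0,7,0,0,-1.2,0,0,0,4,0,0,0,0,0,0,4,0,0,0,0,0,0,4,0,0,0,0,0,0],
  "force": 30
}}

```text
clock: 4.25
tcp_pos: [0.5198, -0.2004, 0.0215]
tool_rot: [0.001, -0.001, 1.0, -0.0]
ft_force: [0.1, 0.2, 0.6]
gripper_width: 0.514
```

>>> {"fn": "play_rows", "kwargs": {
  "rows": [4,0,0,0,0,0,0,4,0,0,0,0,0,0,4,0,0,0,0,0,0,4,0,0,0.5,0,0,0,4,0,0,1,0,0,0,4,0,0,2,0,0,0,4,0,0,3,0,0,0,4,0,0,3,0,0,0,4,0,0,2,0,0,0,4,0,0,0,0,0,0]
}}

```text
clock: 5.25
tcp_pos: [0.5206, -0.2009, 0.139]
tool_rot: [0.003, -0.001, 1.0, -0.0]
ft_force: [-0.6, -0.2, -0.9]
gripper_width: 0.515
```

```bash
python3 - <<'E'
from h import *
im,st=wshot("w3"); print(st["tcp_pos"],st["tool_rot"],st["clock"],st["gripper_width"])
t=st["tcp_pos"]
print(proj("wrist",[t,t+[0,0,.02]],st))
E
```

```text
[ 0.52061955 -0.20091702  0.13904894] [ 2.70052536e-03 -9.88742224e-04  9.99995804e-01 -3.49849577e-04] 5.25 0.5148998939264156
[[320.78579746 304.3933822 ]
 [320.61457628 327.49720874]]
```

View pics/w3.png

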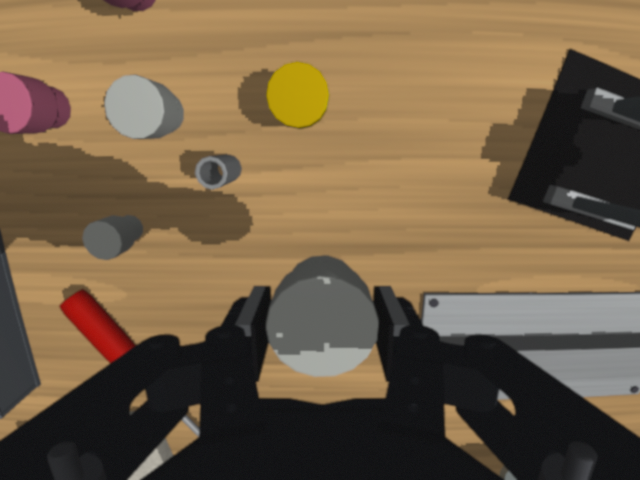

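Plug_a is held (opening 44 mm) and its head is centred near (323,321). Moving to the beam.

>>> {"fn": "play_rows", "kwargs": {
  "rows": [4,1.1,2,0,0,0,0,4,1.8,4,0,0,0,0,4,2,4,0,0,0,0,4,2,4,0,0,0,0,4,2,4,0,0,0,0,4,2.1,2.1,0,0,0,0,4,0,0,0,0,0,0,4,0,0,0,0,0,0,4,0,0,0,0,0,0,4,0,0,0,0,0,0]
}}

```text
clock: 6.3
tcp_pos: [0.6283, -0.0007, 0.1353]
tool_rot: [-0.0, -0.0, 1.0, -0.0]
ft_force: [-0.5, -0.9, -0.6]
gripper_width: 0.51
```

```bash
python3 - <<'E'
from h import *
im,st=wshot("w4"); print(st["tcp_pos"],st["tool_rot"],st["clock"],st["gripper_width"])
print(proj("wrist",[[.616,.11,.03],[.646,.11,.03],[.616,-.11,.03],[.646,-.11,.03],[.631,0,.03]],st))
E
```

```text
[ 0.62826916 -0.00069787  0.13528364] [-2.47814886e-04 -8.10796105e-05  9.99999954e-01 -1.55025337e-04] 6.3 0.5096294227499837
[[474.15007177 223.95215748]
 [469.56603813 263.19012221]
 [170.20641671 224.20017248]
 [174.83749262 263.42095581]
 [322.1757746  244.02440267]]
```

View pics/w4.png

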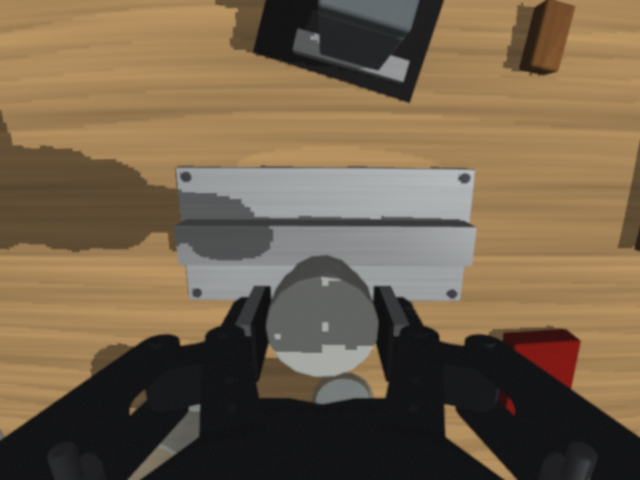

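The beam's top face runs from about row 226 to row 265, within 1 mm of where I predicted it. Lowering the plug.

>>> {"fn": "play_rows", "kwargs": {
  "rows": [4,0.3,0,-1.5,0,0,0,4,0.3,0,-2,0,0,0,4,0,0,-2,0,0,0,4,0,0,-1.5,0,0,0,4,0,0,-0.7,0,0,0,4,0,0,-0.3,0,0,0,4,0,0,-0.1,0,0,0,4,0,0,-0.1,0,0,0,4,0,0,0,0,0,0,4,0,0,0,0,0,0]
}}

```text
clock: 7.35
tcp_pos: [0.6353, 0.001, 0.0539]
tool_rot: [0.0, -0.001, 1.0, 0.0]
ft_force: [-0.2, 0.2, -0.6]
gripper_width: 0.516
```

>>> {"fn": "play_rows", "kwargs": {
  "rows": [4,0,0,-0.1,0,0,0,4,0,0,-0.1,0,0,0,4,0,0,0,0,0,0,4,0,0,0,0,0,0,4,0,0,0,0,0,0,4,0,0,0,0,0,0,4,0,0,0,0,0,0,4,0,0,0,0,0,0,4,0,0,0,0,0,0,4,0,0,0,0,0,0]
}}

```text
clock: 8.35
tcp_pos: [0.635, 0.0009, 0.0514]
tool_rot: [0.0, -0.001, 1.0, -0.0]
ft_force: [-0.4, 0.1, 0.2]
gripper_width: 0.514
```

>>> {"fn": "play_rows", "kwargs": {
  "rows": [4,0,0,-0.05,0,0,0,5,0,0,0,0,0,0,6.5,0,0,0,0,0,0,6.5,0,0,0,0,0,0,6.5,0,0,1,0,0,0,6.5,0,0,3,0,0,0,6.5,0,0,3,0,0,0,6.5,-1.5,0,2,0,0,0,6.5,-1.5,0,0,0,0,0,6.5,0,0,0,0,0,0]
}}

```text
clock: 9.35
tcp_pos: [0.6043, 0.0007, 0.1424]
tool_rot: [0.001, -0.001, 1.0, 0.0]
ft_force: [0.1, -0.4, -0.6]
gripper_width: 0.761
```

```bash
python3 - <<'E'
from h import *
im,st=wshot("w5"); print(st["tcp_pos"],st["tool_rot"],st["clock"],st["gripper_width"])
print(proj("wrist",[[.635,.001,.07],[.635,.001,.05]],st))
save("t5",get_image("top"),(240,190,440,360),4)
E
```

```text
[0.60425239 0.00071292 0.14240005] [ 5.75629841e-04 -9.82243546e-04  9.99999239e-01  4.75987141e-04] 9.35 0.7612727982463683
[[321.39860708 298.42051959]
 [321.39852786 286.50422802]]
```

View pics/w5.png

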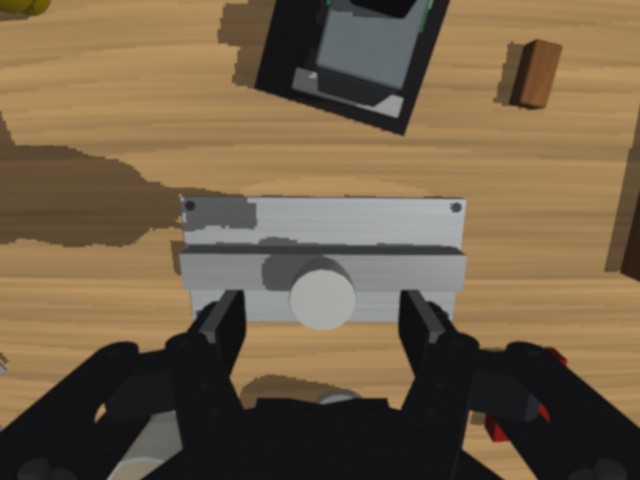

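View pics/t5.png

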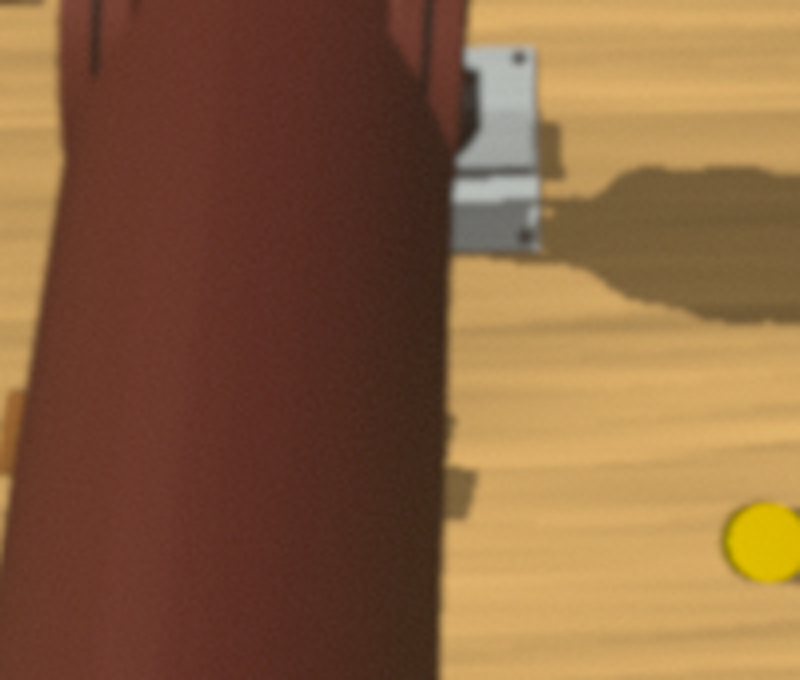

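Plug_a stands upright on the beam, with its head at (323,298). Now the gauge.

>>> {"fn": "play_rows", "kwargs": {
  "rows": [6,0,0,3,0,0,0,6,-1,0,4,0,0,0,6,-3,0.7,3,0,0,0,6,-3,0.7,0,0,0,0,6,-3,0.7,0,0,0,0,6,-3,0.6,0,0,0,0,6,-1,0,0,0,0,0,6,0,0,0,0,0,0,6,0,0,0,0,0,0,6,0,0,0,0,0,0]
}}

```text
clock: 10.45
tcp_pos: [0.466, 0.0275, 0.2408]
tool_rot: [0.0, -0.001, 1.0, -0.0]
ft_force: [-0.0, -0.6, 0.8]
gripper_width: 0.699
```

```bash
python3 - <<'E'
from h import *
im,st=wshot("w6"); print(st["tcp_pos"],st["tool_rot"],st["clock"],st["gripper_width"])
print(proj("wrist",[[.4625,.0275,.142],[.454,.022,.002]],st))
E
```

```text
[0.46595722 0.02754241 0.24082666] [ 1.07956216e-05 -7.54147218e-04  9.99999637e-01 -3.95682508e-04] 10.45 0.6989542176054894
[[321.20027175 238.05006972]
 [316.40740338 196.66855756]]
```

View pics/w6.png

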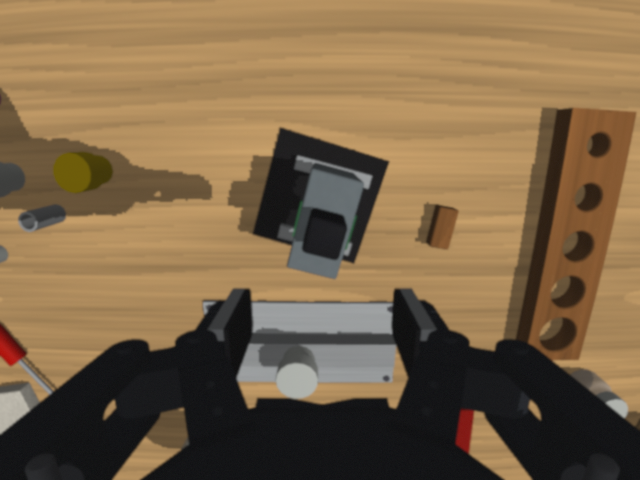

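```bash
python3 - <<'E'
from h import *
im,st=W(); save("w6c",im,(240,120,400,290),4.7)
E
```

```text
(no output)
```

View pics/w6c.png

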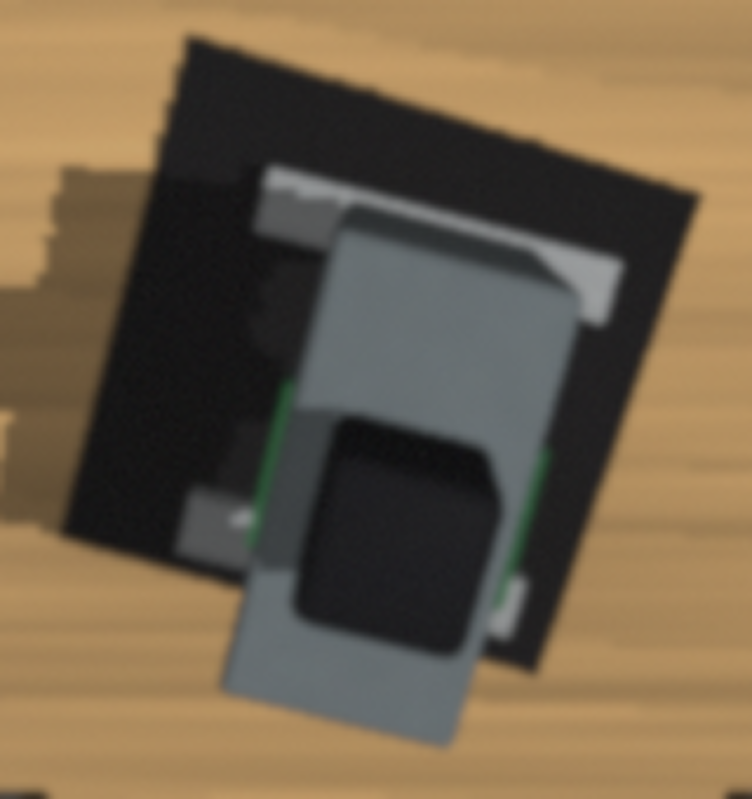

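```bash
python3 - <<'E'
from h import *
def ang(v): return np.degrees(np.arctan2(v[1],v[0]))
def P(pts,z): return wm(np.array(pts)/4.7+[240,120],z)[:,:2]
br=P([(342,230),(580,295),(450,745),(222,690)],.102); print(br.mean(0),ang(br[3]-br[0]),ang(br[2]-br[1]),ang(br[1]-br[0]),ang(br[2]-br[3]),np.linalg.norm(br[3]-br[0]))
g=P([(330,465),(500,508),(460,655),(297,612)],.142);print(g.mean(0),ang(g[3]-g[0]),ang(g[2]-g[1]),ang(g[1]-g[0]),ang(g[2]-g[3]))
m=P([(188,38),(700,195),(537,672),(62,533)],.002);print(m.mean(0),ang(m[3]-m[0]),ang(m[2]-m[1]),ang(m[1]-m[0]),ang(m[2]-m[3]))
E
```

```text
[0.46318828 0.03002969] -15.192124188609881 -14.533988643790579 74.98251775981737 75.61055186514196 0.08395284838634831
[0.46345382 0.02977945] -12.859613860065574 -13.797547753826471 75.53239673819755 74.55451437272144
[0.45596698 0.02490386] -16.46114204749925 -16.688615134054338 73.51282828966866 72.98940059678176
```

>>> {"fn": "play_rows", "kwargs": {
  "rows": [6,-0.3,0.1,-2,0,0,-5,6,0,0,-2.5,0,0,-5,6,0,0,-2.5,0,0,-5,6,0,0,-2.5,0,0,0,6,0,0,-2,0,0,0,6,0,0,-1,0,0,0,6,0,0,-0.7,0,0,0,2,0,0,0,0,0,0,2,0,0,0,0,0,0,2,0,0,0,0,0,0],
  "force": 60
}}

```text
clock: 11.5
tcp_pos: [0.4627, 0.0292, 0.1098]
tool_rot: [0.001, 0.129, 0.992, 0.0]
ft_force: [0.1, -0.1, 1.2]
gripper_width: 0.32
```

>>> {"fn": "play_rows", "kwargs": {
  "rows": [2,0,0,0,0,0,0,2,0,0,0,0,0,0,2,0,0,0,0,0,0,2,0,0,0.5,0,0,0,2,0,0,1,0,0,0,2,0,0,2,0,0,0,2,0,0,2.5,0,0,5,2,0,0,2,0,0,5,2,0,0,2,0,0,4.5,2,0,0,0,0,0,0]
}}

```text
clock: 12.5
tcp_pos: [0.463, 0.0289, 0.2114]
tool_rot: [0.002, 0.003, 1.0, 0.001]
ft_force: [0.1, -0.4, -5.2]
gripper_width: 0.318
```

```bash
python3 - <<'E'
from h import *
im,st=wshot("w7"); print(st["tcp_pos"],st["tool_rot"],st["clock"],st["gripper_width"],st["ft_force"])
save("s7",get_image("scene"),(200,0,500,340),2)
E
```

```text
[0.46302331 0.02892443 0.21137513] [1.77757208e-03 2.67293120e-03 9.99994640e-01 6.44498559e-04] 12.5 0.3176802651005466 [ 0.10774487 -0.35053299 -5.19189394]
```

View pics/w7.png

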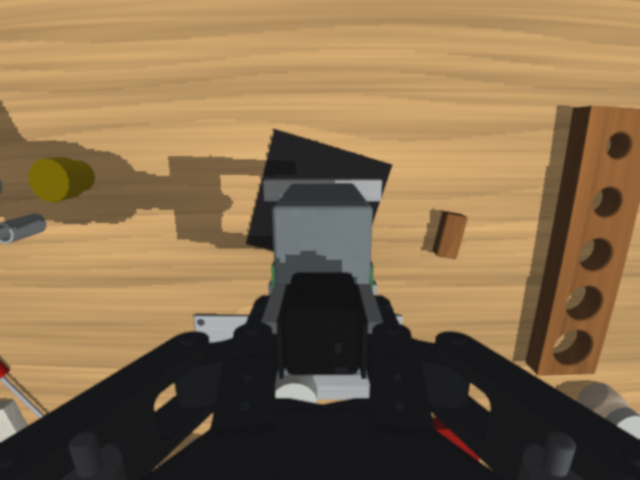

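View pics/s7.png

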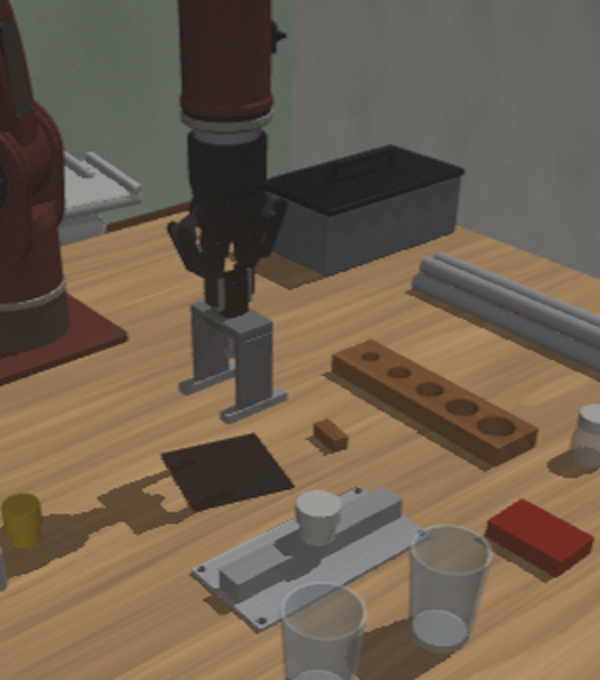

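>>> {"fn": "play_rows", "kwargs": {
  "rows": [2,1.5,0,0,0,0,0,2,3,-0.6,0,0,0,0,2,3.5,-0.7,0,0,0,0,2,3.5,-0.7,0,0,0,0,2,3.5,-0.7,0,0,0,0,2,2.1,-0.1,0,0,0,0,2,0,0,0,0,0,0,2,0,0,0,0,0,0,2,0,0,0,0,0,0,2,0,0,0,0,0,0]
}}

```text
clock: 13.6
tcp_pos: [0.6321, 0.0011, 0.2087]
tool_rot: [-0.0, 0.003, 1.0, 0.0]
ft_force: [-0.2, 0.1, -4.5]
gripper_width: 0.32
```

```bash
python3 - <<'E'
from h import *
im,st=wshot("w8"); print(st["tcp_pos"],st["tool_rot"],st["clock"],st["gripper_width"],st["ft_force"])
save("s8",get_image("scene"),(250,150,500,340),3.2)
E
```

```text
[0.63209669 0.00105615 0.20869595] [-3.41439073e-04  3.33913636e-03  9.99994348e-01  1.94671143e-04] 13.6 0.32039605703168267 [-0.23368277  0.13215388 -4.46487805]
```

View pics/w8.png

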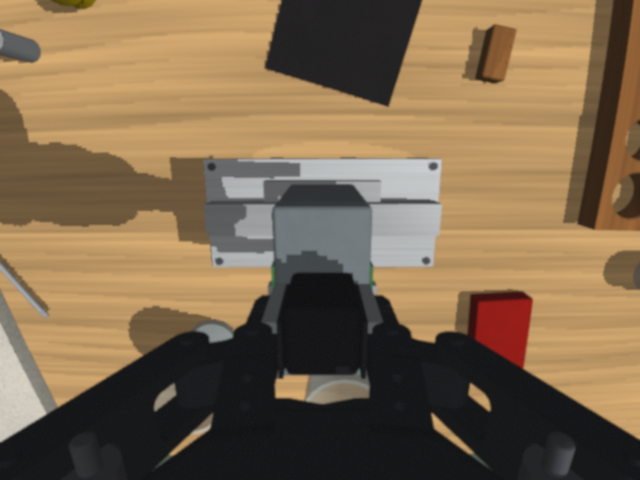

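View pics/s8.png

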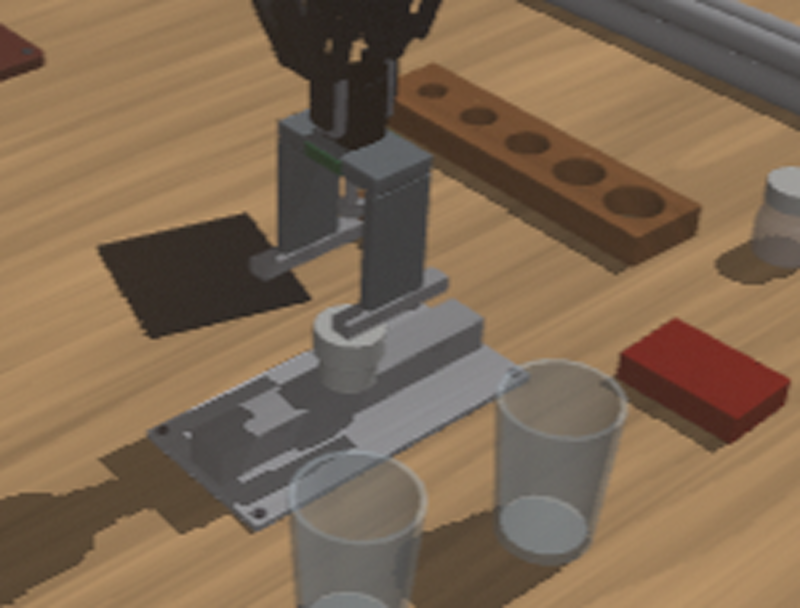

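The gauge is aligned over the plug. Lowering it.

>>> {"fn": "play_rows", "kwargs": {
  "rows": [2,0,0,-1,0,0,0,2,0,0,-2,0,0,0,2,0,0,-2,0,0,0,2,0,0,-1.5,0,0,0,2,0,0,-0.8,0,0,0,2,0,0,-0.6,0,0,0,2,0,0,-0.6,0,0,0,2,0,0,-0.5,0,0,0,2,0,0,-0.3,0,0,0,2,0,0,0,0,0,0]
}}

```text
clock: 14.7
tcp_pos: [0.6332, 0.0009, 0.1159]
tool_rot: [0.0, 0.003, 1.0, -0.0]
ft_force: [-0.2, 0.2, -3.5]
gripper_width: 0.323
```

>>> {"fn": "play_rows", "kwargs": {
  "rows": [2,0,0,-0.1,0,0,0,2,0,0,-0.1,0,0,0,2,0,0,-0.05,0,0,0,2,0,0,0,0,0,0,2,0,0,0,0,0,0,2,0,0,0,0,0,0,2,0,0,0,0,0,0,2,0,0,0,0,0,0,2,0,0,0,0,0,0,2,0,0,0,0,0,0]
}}

```text
clock: 15.7
tcp_pos: [0.6335, 0.0009, 0.114]
tool_rot: [0.001, 0.003, 1.0, 0.0]
ft_force: [0.3, 0.3, 4.5]
gripper_width: 0.322
```

Contact: the force went from −3.5 to +4.5 N. I release so it stands freely, and look.

>>> {"fn": "play_rows", "kwargs": {
  "rows": [3,0,0,0,0,0,0,4,0,0,0,0,0,0,5,0,0,0,0,0,0,5,0,0,0,0,0,0,5,0,0,0,0,0,0,5,0,0,0,0,0,0,5,0,0,0,0,0,0,5,0,0,0,0,0,0,5,0,0,0,0,0,0,5,0,0,0,0,0,0]
}}

```text
clock: 16.7
tcp_pos: [0.6329, 0.0009, 0.1134]
tool_rot: [-0.0, 0.003, 1.0, -0.0]
ft_force: [-0.1, 0.3, 0.4]
gripper_width: 0.582
```

```bash
python3 - <<'E'
from h import *
print(manip.state()["ft_force"])
save("s9",get_image("scene"),(250,150,450,340),4)
E
```

```text
[-0.10790683  0.26720906  0.39105134]
```

View pics/s9.png

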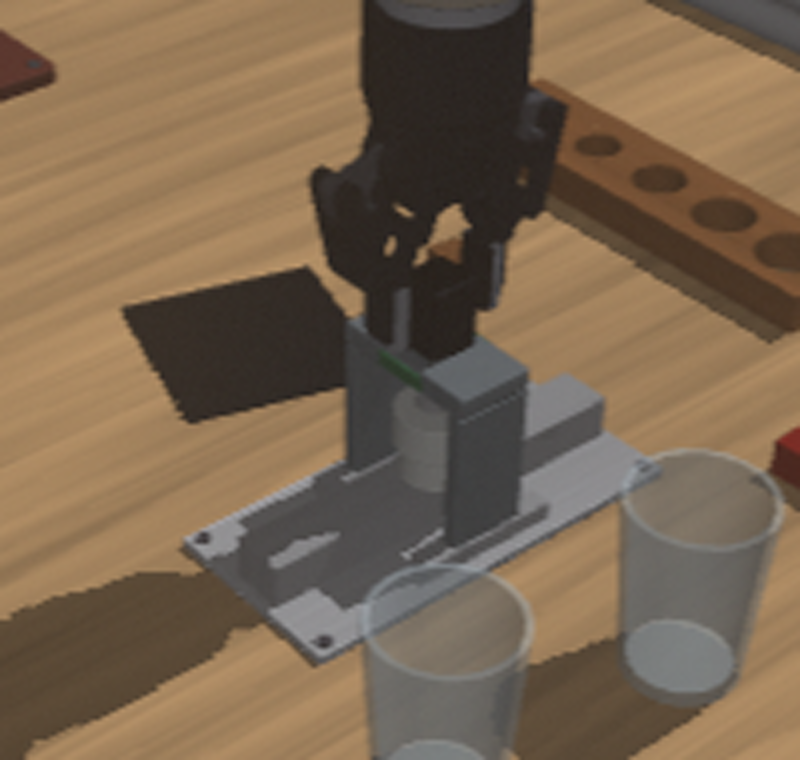

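>>> {"fn": "play_rows", "kwargs": {
  "rows": [2,0,0,0,0,0,0,2,0,0,0,0,0,0,2,0,0,0,0,0,0,2,0,0,0.5,0,0,0,2,0,0,1.5,0,0,0,2,0,0,2.5,0,0,0,2,0,0,3,0,0,0,2,0,0,2.5,0,0,0,2,-2,0,0,0,0,0,2,-3,0.5,0,0,0,0]
}}

```text
clock: 17.75
tcp_pos: [0.5834, 0.0049, 0.2148]
tool_rot: [0.001, 0.004, 1.0, -0.001]
ft_force: [-0.8, -0.0, -5.3]
gripper_width: 0.317
```

>>> {"fn": "play_rows", "kwargs": {
  "rows": [2,-4,0.6,0,0,0,0,2,-4,0.6,0,0,0,0,2,-3.2,0.6,-1,0,0,0,2,-1.6,0,-2,0,0,0,2,0,0,-2.5,0,0,0,2,0,0,-2.5,0,0,0,2,0,0,-1.4,0,0,0,2,0,0,-0.4,0,0,0,2,0,0,0,0,0,0,2,0,0,0,0,0,0]
}}

```text
clock: 18.75
tcp_pos: [0.4556, 0.0239, 0.1164]
tool_rot: [0.001, 0.003, 1.0, 0.0]
ft_force: [-0.7, -0.3, -4.4]
gripper_width: 0.32
```

>>> {"fn": "play_rows", "kwargs": {
  "rows": [2,0,0,-0.3,0,0,0,2,0,0,-0.2,0,0,0,2,0,0,-0.15,0,0,0,2,0,0,0,0,0,0,4,0,0,0,0,0,0,6,0,0,0,0,0,0,6,0,0,0,0,0,0,6,0,0,1.5,0,0,0,6,0,0,3,0,0,0,6,0,0,3.5,0,0,0]
}}

```text
clock: 19.75
tcp_pos: [0.4542, 0.0236, 0.1892]
tool_rot: [-0.001, 0.003, 1.0, -0.001]
ft_force: [1.1, 0.8, 0.3]
gripper_width: 0.7
```

```bash
python3 - <<'E'
from h import *
im,st=wshot("w10"); print(st["tcp_pos"],st["tool_rot"],st["clock"],st["gripper_width"],st["ft_force"])
save("s10",get_image("scene"),(250,100,500,300),3.2)
E
```

```text
[0.45423854 0.02363563 0.18917135] [-8.73340581e-04  3.29689397e-03  9.99994057e-01 -5.03213953e-04] 19.75 0.6996387990176673 [1.06879342 0.81034014 0.25507479]
```

View pics/w10.png

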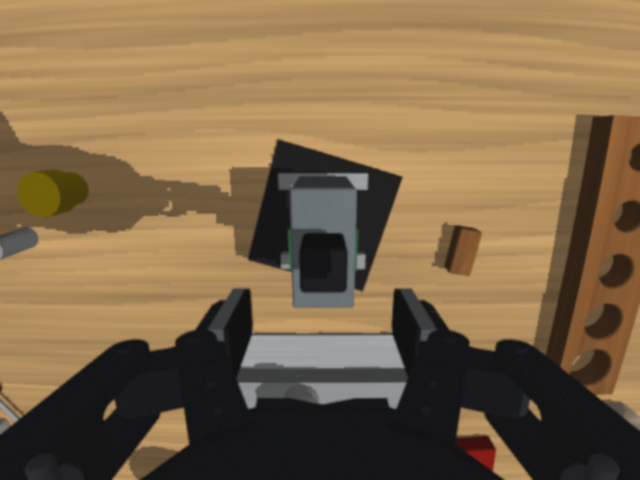

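View pics/s10.png

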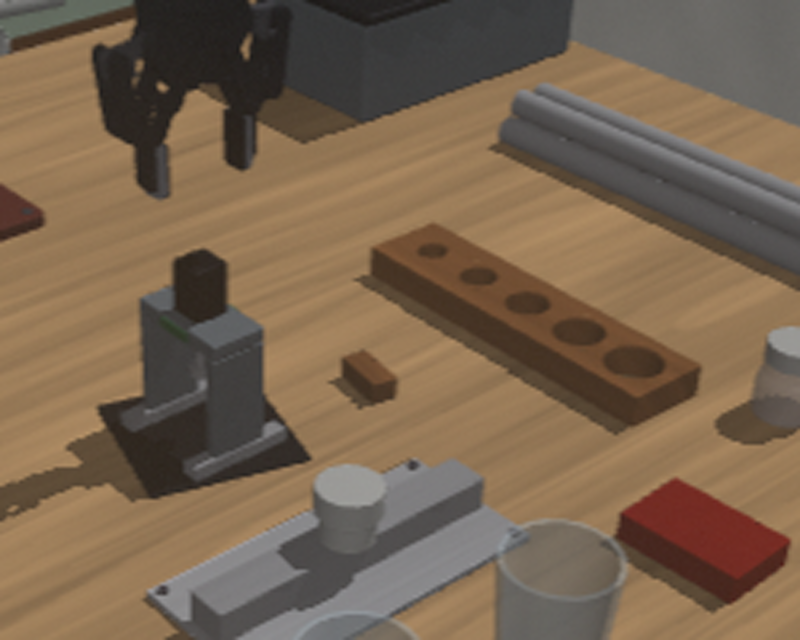

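>>> {"fn": "play_rows", "kwargs": {
  "rows": [6.5,2,0,0,0,0,0,6.5,4,-0.7,0,0,0,0,6.5,4,-0.8,0,0,0,0,6.5,4,-0.8,-1,0,0,0,6.5,1,0,-2,0,0,0,6.5,0,0,-1.7,0,0,0,6.5,0,0,0,0,0,0,6.5,0,0,0,0,0,0,6.5,0,0,0,0,0,0,6.5,0,0,0,0,0,0]
}}

```text
clock: 20.85
tcp_pos: [0.6054, 0.001, 0.1431]
tool_rot: [0.001, 0.003, 1.0, 0.0]
ft_force: [0.6, -0.4, -0.9]
gripper_width: 0.76
```

```bash
cat >> h.py <<'E'
def fithead(im,box,thr=None,name=None):
    # bright head face -> min enclosing/ellipse fit in box
    x0,y0,x1,y1=box
    g=cv2.cvtColor(np.ascontiguousarray(im[y0:y1,x0:x1]),cv2.COLOR_RGB2GRAY)
    if thr is None: thr,_=cv2.threshold(g,0,255,cv2.THRESH_OTSU)
    m=(g>thr).astype(np.uint8)
    cs=cv2.findContours(m,cv2.RETR_EXTERNAL,cv2.CHAIN_APPROX_NONE)[0]
    c=max(cs,key=cv2.contourArea); e=cv2.fitEllipse(c)
    return (e[0][0]+x0,e[0][1]+y0),e[1],thr
E
python3 - <<'E'
from h import *
im,st=wshot("w11"); print(st["tcp_pos"],st["tool_rot"],st["clock"])
print(proj("wrist",[[.634,.0,.07]],st))
save("w11c",im,(250,230,400,350),5)
E
```

```text
[0.60537887 0.00101475 0.14312985] [9.22066869e-04 3.12802740e-03 9.99994629e-01 3.26137692e-04] 20.85
[[319.82025514 294.932354  ]]
```

View pics/w11c.png

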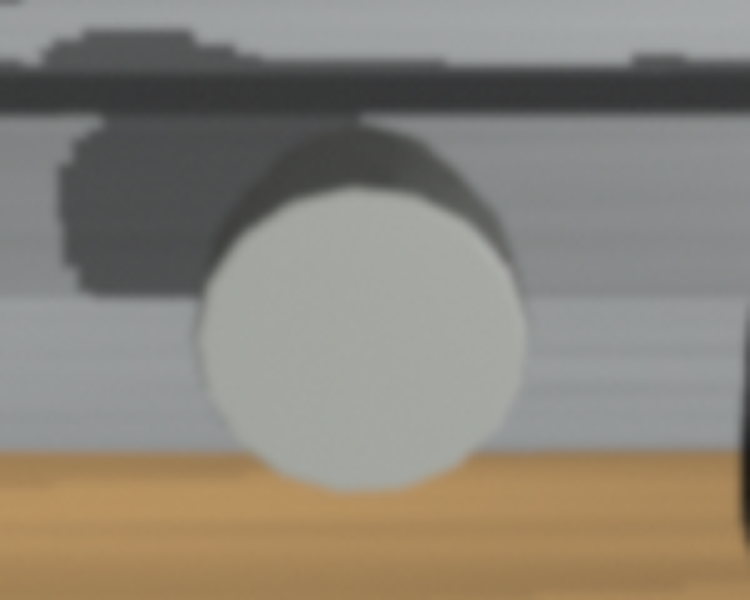

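```bash
python3 - <<'E'
from h import *
print(wm([(322.8,297.8)],.07))
E
```

```text
[[0.63608052 0.00195328 0.07      ]]
```

>>> {"fn": "play_rows", "kwargs": {
  "rows": [6.5,1.5,0,-1,0,0,0,6.5,1.6,0,-2,0,0,0,6.5,0,0,-2.5,0,0,0,6.5,0,0,-2,0,0,0,6.5,0,0,-1.2,0,0,0,6.5,0,0,-0.5,0,0,0,4,0,0,0,0,0,0,4,0,0,0,0,0,0,4,0,0,0,0,0,0,4,0,0,0,0,0,0],
  "force": 30
}}

```text
clock: 21.9
tcp_pos: [0.6366, 0.001, 0.0509]
tool_rot: [0.001, 0.003, 1.0, 0.0]
ft_force: [0.0, -0.2, 3.8]
gripper_width: 0.513
```

>>> {"fn": "play_rows", "kwargs": {
  "rows": [4,0,0,0,0,0,0,4,0,0,0,0,0,0,4,0,0,0,0,0,0,4,0,0,0.5,0,0,0,4,0,0,1,0,0,0,4,0,0,2,0,0,0,4,0,0,3,0,0,0,4,0,0,2,0,0,0,4,0,0,0,0,0,0,4,0,0,0,0,0,0]
}}

```text
clock: 22.9
tcp_pos: [0.636, 0.0009, 0.1353]
tool_rot: [0.0, 0.003, 1.0, 0.0]
ft_force: [-0.7, 0.0, -1.0]
gripper_width: 0.512
```

>>> {"fn": "play_rows", "kwargs": {
  "rows": [4,0,2,0.5,0,0,0,4,-1,4,0.5,0,0,0,4,-1.2,4,0,0,0,0,4,-1.3,4,0,0,0,0,4,-1.3,4,0,0,0,0,4,-1.3,4,0,0,0,-0.6,4,-1.2,4,0,0,0,-0.6,4,-1,3,0,0,0,0,4,0,1.3,0,0,0,0,4,0,0,0,0,0,0]
}}

```text
clock: 23.9
tcp_pos: [0.5517, 0.3059, 0.1436]
tool_rot: [-0.001, 0.012, 1.0, -0.0]
ft_force: [-0.6, 0.3, -0.4]
gripper_width: 0.513
```

>>> {"fn": "play_rows", "kwargs": {
  "rows": [4,0,0,0,0,0,0,4,0,0,0,0,0,0,4,0,0,0,0,0,0,4,0,0,0,0,0,0,4,0,0,0,0,0,0,4,0,0,0,0,0,0,4,0,0,0,0,0,0,4,0,0,0,0,0,0,4,0,0,0,0,0,0,4,0,0,0,0,0,0]
}}

```text
clock: 24.9
tcp_pos: [0.5529, 0.3039, 0.1449]
tool_rot: [0.0, 0.014, 1.0, -0.0]
ft_force: [0.6, -0.7, -1.2]
gripper_width: 0.511
```

```bash
python3 - <<'E'
from h import *
im,st=wshot("w12"); print(st["tcp_pos"],st["tool_rot"],st["clock"])
print(proj("wrist",[[.5546,.3045,.026]],st))
save("w12c",im,(240,80,400,260),4.4)
E
```

```text
[0.5529314  0.30394653 0.14489982] [ 3.41969453e-06  1.36419171e-02  9.99906945e-01 -1.37293469e-05] 24.9
[[321.99436629 237.67573465]]
```

View pics/w12.png

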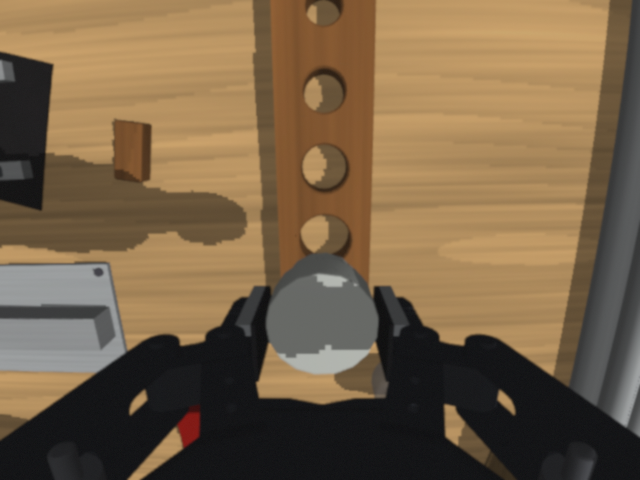

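View pics/w12c.png

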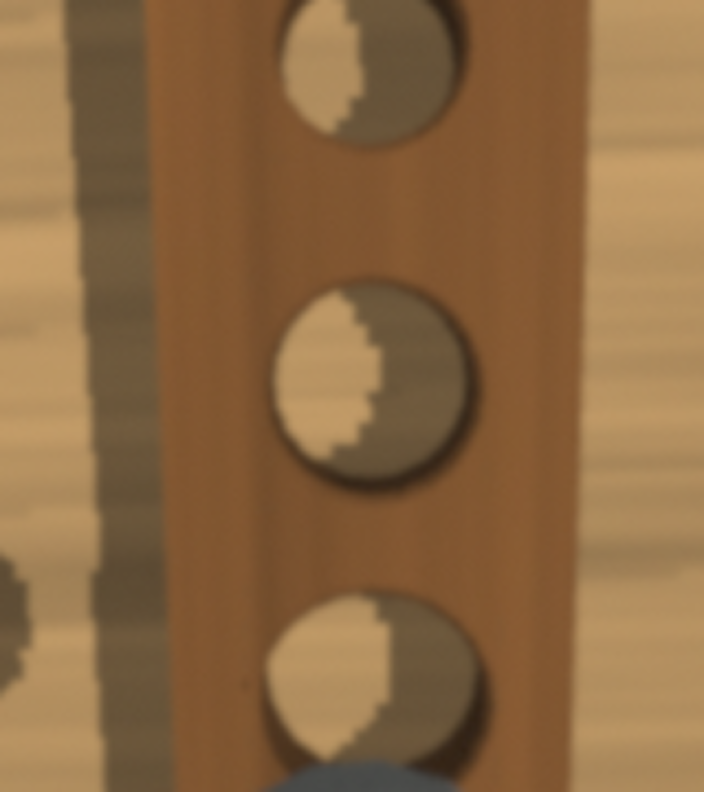

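```bash
cat >> h.py <<'E'
def holes(im,st,roi,show=None):
    x0,y0,x1,y1=roi
    sub=np.ascontiguousarray(im[y0:y1,x0:x1]); sub=cv2.resize(sub,None,fx=4,fy=4,interpolation=cv2.INTER_CUBIC)
    f=sub.astype(float)
    r=f[...,0]/(f.sum(2)+1); v=f[...,0]
    m=((r>0.50)&(v>80)).astype(np.uint8)   # rack wood
    cs,hi=cv2.findContours(m,cv2.RETR_CCOMP,cv2.CHAIN_APPROX_NONE)
    out=[]
    for c,h in zip(cs,hi[0]):
        if h[3]>=0 and cv2.contourArea(c)>300:
            e=cv2.fitEllipse(cv2.convexHull(c)); u=((e[0][0]+.5)/4-.5+x0,(e[0][1]+.5)/4-.5+y0)
            # world-plane fit: project contour to z=.026 & circle fit
            p=(cv2.convexHull(c)[:,0,:]+.5)/4-.5+[x0,y0]
            q=plane("wrist",p,.026,st)[:,:2]
            A=np.c_[2*q,np.ones(len(q))]; s=np.linalg.lstsq(A,(q**2).sum(1),rcond=None)[0]
            out.append((u,s[:2],2*np.sqrt(s[2]+s[0]**2+s[1]**2)))
    return out,m
E
python3 - <<'E'
from h import *
import pickle
im,st=W()
o,m=holes(im,st,(250,0,400,290)); cv2.imwrite("pics/m12.png",m*255)
for x in o: print(np.round(x[0],1),x[1].round(4),round(x[2],4))
im1=cv2.imread("pics/w1.png")[:,:,::-1]
st1=dict(tcp_pos=np.array([0.48981455,0.34180534,0.21686204]),tool_rot=np.array([-2.14286354e-04,5.32856218e-04,9.99999805e-01,-2.46331808e-04]))
o,m=holes(im1,st1,(230,50,340,370)); cv2.imwrite("pics/m1.png",m*255)
for x in o: print(np.round(x[0],1),x[1].round(4),round(x[2],4))
E
```

```text
Traceback (most recent call last):
  File "h.py", line 53, in holes
    for c,h in zip(cs,hi[0]):
                      ~~^^^
TypeError: 'NoneType' object is not subscriptable
```

```bash
python3 - <<'E'
from h import *
im,st=W()
for p in [(285,150),(360,150),(318,165),(335,165),(345,180),(420,150),(262,200),(325,187)]: 
    f=im[p[1],p[0]].astype(float); print(p,f,(f[0]/f.sum()).round(3))
E
```

```text
(285, 150) [131.  87.  49.] 0.491
(360, 150) [134.  89.  50.] 0.491
(318, 165) [183. 147.  98.] 0.428
(335, 165) [106.  85.  59.] 0.424
(345, 180) [84. 56. 33.] 0.486
(420, 150) [178. 143.  95.] 0.428
(262, 200) [146. 117.  78.] 0.428
(325, 187) [90. 71. 48.] 0.431
```

```bash
sed -i 's/(r>0.50)&(v>80)/(r>0.46)\&(v>105)/' h.py; cat > t.py <<'E'
from h import *
im,st=W()
o,m=holes(im,st,(250,0,400,290)); cv2.imwrite("pics/m12.png",m*255)
for x in o: print(np.round(x[0],1),x[1].round(4),round(x[2],4))
im1=cv2.imread("pics/w1.png")[:,:,::-1]
st1=dict(tcp_pos=np.array([0.48981455,0.34180534,0.21686204]),tool_rot=np.array([-2.14286354e-04,5.32856218e-04,9.99999805e-01,-2.46331808e-04]))
o,m=holes(im1,st1,(230,50,340,370)); cv2.imwrite("pics/m1.png",m*255)
for x in o: print(np.round(x[0],1),x[1].round(4),round(x[2],4))
E
python3 t.py
```

```text
[324.8 168.2] [0.5028 0.308 ] 0.0361
[324.3  89.6] [0.449  0.3091] 0.0311
[287.4 328.4] [0.61   0.3057] 0.047
[286.7 281.1] [0.5564 0.3066] 0.0421
[286.3 229.3] [0.5025 0.3078] 0.037
[286.2 173.2] [0.4488 0.3092] 0.0316
[286.  112.2] [0.3947 0.3104] 0.0262
```

View pics/m12.png

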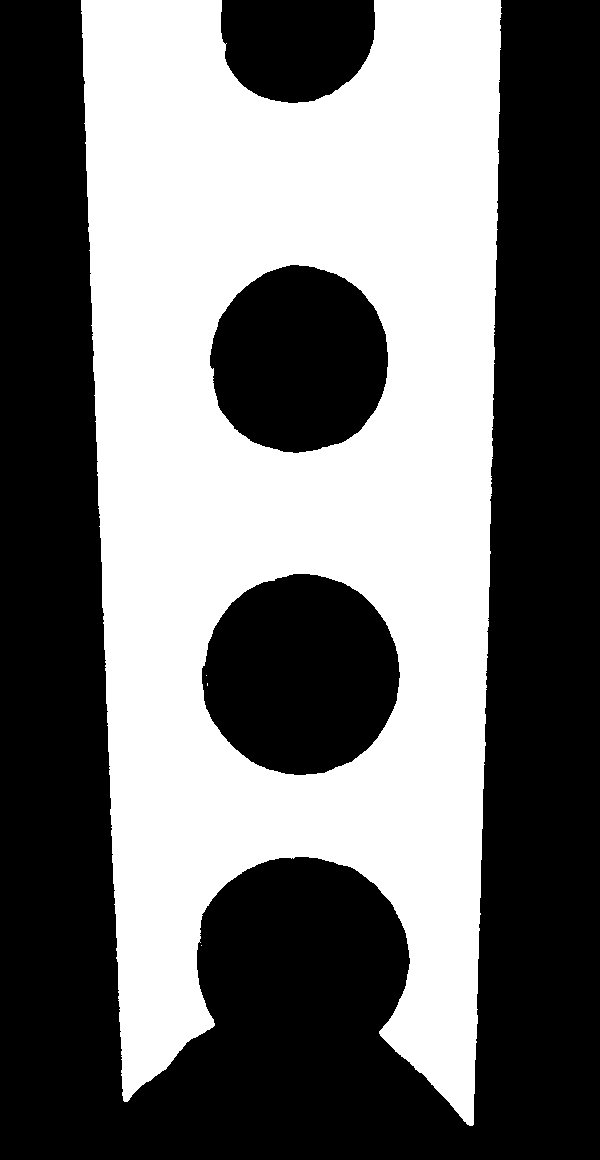

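```bash
python3 - <<'E'
from h import *
im,st=W(); save("w12d",im,(250,230,400,390),5)
t=st["tcp_pos"]
print(proj("wrist",[t+[0,0,.019]],st))
a=np.linspace(0,2*np.pi,9)[:-1]
print(proj("wrist",t+np.c_[.0225*np.cos(a),.0225*np.sin(a),.019+0*a],st).round(1))
E
```

```text
[[320.67859717 325.98450833]]
[[322.3 375.2]
 [361.5 360.2]
 [378.7 324.4]
 [361.9 286.9]
 [318.9 271.5]
 [277.1 289.1]
 [262.8 327.3]
 [282.3 362.2]]
```

View pics/w12d.png

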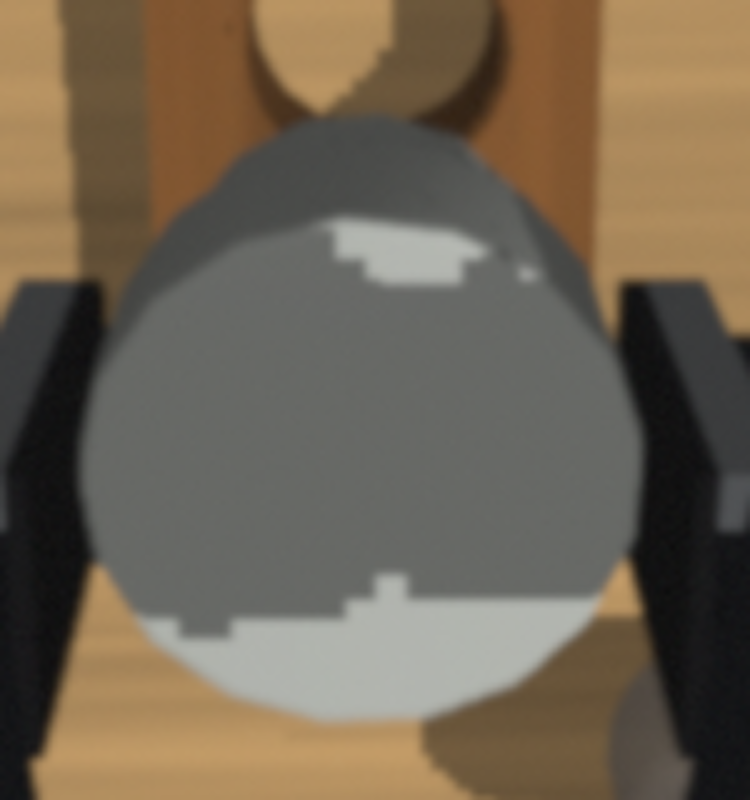

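>>> {"fn": "play_rows", "kwargs": {
  "rows": [4,0.34,0.17,-1,0,0,0,4,0,0,-2,0,0,0,4,0,0,-2.5,0,0,0,4,0,0,-2,0,0,0,4,0,0,-1,0,0,0,4,0,0,-0.5,0,0,0,4,0,0,0,0,0,0,4,0,0,0,0,0,0,4,0,0,0,0,0,0,4,0,0,0,0,0,0]
}}

```text
clock: 25.95
tcp_pos: [0.5567, 0.3059, 0.0557]
tool_rot: [0.0, 0.014, 1.0, 0.0]
ft_force: [0.4, 0.0, -0.5]
gripper_width: 0.512
```

```bash
python3 - <<'E'
from h import *
im,st=wshot("w13"); print(st["tcp_pos"],st["tool_rot"],st["clock"])
save("s13",get_image("scene"),(340,120,500,260),5)
E
```

```text
[0.55674641 0.3058736  0.05567365] [4.89885931e-04 1.36426090e-02 9.99906739e-01 3.90908197e-04] 25.95
```

View pics/s13.png

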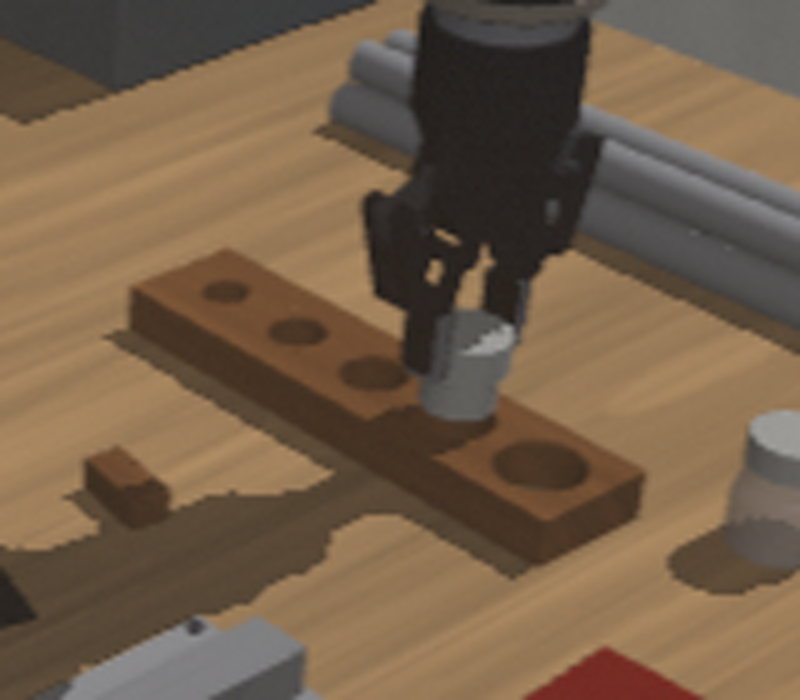

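Plug_a is over the second-largest hole. Lowering slowly.

>>> {"fn": "play_rows", "kwargs": {
  "rows": [4,0,0,-0.4,0,0,0,4,0,0,-0.2,0,0,0,4,0,0,-0.2,0,0,0,4,0,0,-0.2,0,0,0,4,0,0,-0.2,0,0,0,4,0,0,0,0,0,0,4,0,0,0,0,0,0,4,0,0,0,0,0,0,4,0,0,0,0,0,0,4,0,0,0,0,0,0]
}}

```text
clock: 27.05
tcp_pos: [0.5564, 0.3056, 0.043]
tool_rot: [0.0, 0.014, 1.0, 0.0]
ft_force: [-0.6, 0.3, -0.6]
gripper_width: 0.51
```

>>> {"fn": "play_rows", "kwargs": {
  "rows": [4,0,0,-0.3,0,0,0,4,0,0,-0.3,0,0,0,4,0,0,-0.3,0,0,0,4,0,0,-0.3,0,0,0,4,0,0,-0.2,0,0,0,4,0,0,0,0,0,0,4,0,0,0,0,0,0,4,0,0,0,0,0,0,4,0,0,0,0,0,0,4,0,0,0,0,0,0]
}}

```text
clock: 28.05
tcp_pos: [0.5564, 0.3056, 0.029]
tool_rot: [0.0, 0.014, 1.0, 0.0]
ft_force: [0.1, 0.8, -0.3]
gripper_width: 0.515
```

Going in freely. A touch lower, then release; it drops the last 1–2 mm.

>>> {"fn": "play_rows", "kwargs": {
  "rows": [4,0,0,-0.1,0,0,0,4,0,0,0,0,0,0,5.5,0,0,0,0,0,0,6,0,0,0,0,0,0,6,0,0,0,0,0,0,6,0,0,1,0,0,0,6,0,0,3,0,0,0,6,-1,-1,3.5,0,0,0,6,-1,-1,3,0,0,0,6,0,0,0,0,0,0]
}}

```text
clock: 29.05
tcp_pos: [0.5382, 0.2852, 0.1383]
tool_rot: [0.003, 0.014, 1.0, 0.002]
ft_force: [0.4, -0.3, 1.1]
gripper_width: 0.704
```

```bash
python3 - <<'E'
from h import *
im,st=wshot("w14"); print(st["tcp_pos"],st["tool_rot"],st["clock"])
save("s14",get_image("scene"),(270,120,500,300),3.4)
E
```

```text
[0.53820638 0.28524736 0.13826955] [0.00269772 0.01446531 0.99988933 0.00219422] 29.05
```

View pics/s14.png

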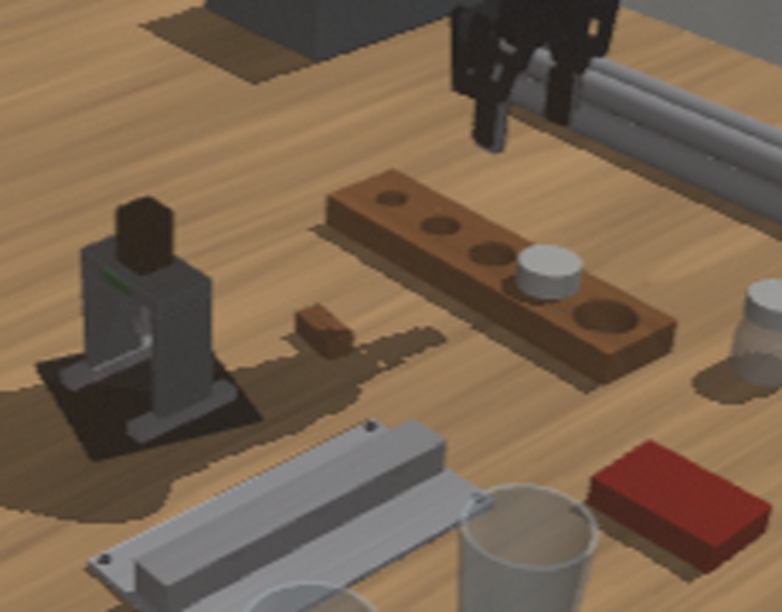

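View pics/w14.png

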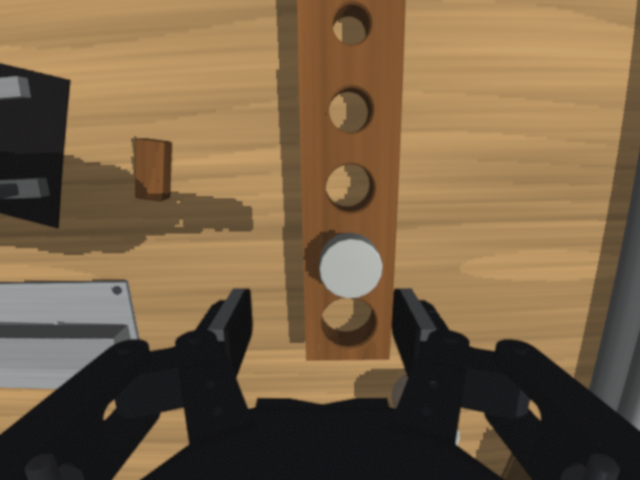

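Plug_a's head is flush on the rack in hole 3. Next is plug_b.

>>> {"fn": "play_rows", "kwargs": {
  "rows": [6,0,-2,3,0,0,0.4,6,0,-4,4,0,0,0.4,6,0,-5,1,0,0,0.4,6,0,-5,0,0,0,0.4,6,0,-5,0,0,0,0,6,0,-5,0,0,0,0,6,0,-5,0,0,0,0,6,-1,-5,0,0,0,0,6,-1,-5,0,0,0,0,6,-2,-5,0,0,0,0]
}}

```text
clock: 30.15
tcp_pos: [0.4978, -0.1651, 0.2074]
tool_rot: [-0.0, -0.0, 1.0, -0.0]
ft_force: [0.8, 0.6, 0.9]
gripper_width: 0.705
```

>>> {"fn": "play_rows", "kwargs": {
  "rows": [6,-2,-5,0,0,0,0,6,-2,-5,-1,0,0,0,6,-2,-3,-2,0,0,0,6,-2,-1.6,-2,0,0,0,6,-1.8,0,-2,0,0,0,6,0,0,-2,0,0,0,6,0,0,0,0,0,0,6,0,0,0,0,0,0,6,0,0,0,0,0,0,6,0,0,0,0,0,0]
}}

```text
clock: 31.15
tcp_pos: [0.4042, -0.3015, 0.1197]
tool_rot: [0.001, -0.001, 1.0, -0.0]
ft_force: [-0.1, -0.1, 0.7]
gripper_width: 0.701
```

```bash
python3 - <<'E'
from h import *
im,st=wshot("w15"); print(st["tcp_pos"],st["tool_rot"],st["clock"])
print(proj("wrist",[[.4285,-.321,.046]],st))
E
```

```text
[ 0.40418547 -0.30147189  0.11972498] [ 5.22001962e-04 -6.49523631e-04  9.99999597e-01 -3.32807087e-04] 31.15
[[291.5150759  288.58736892]]
```

View pics/w15.png

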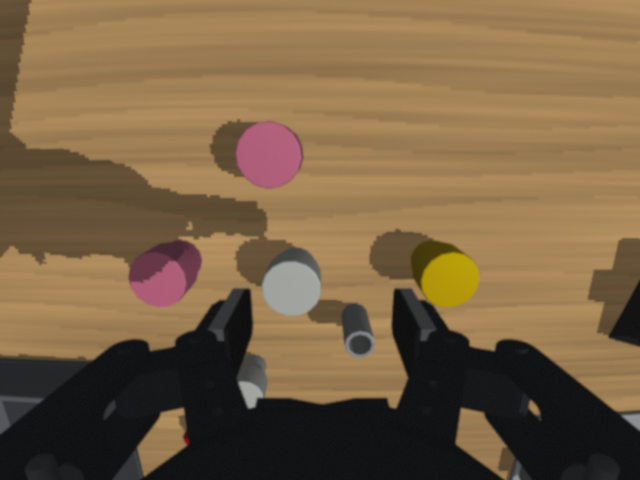

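```bash
python3 - <<'E'
from h import *
print(wm([(292,285.5),(158,281),(450,280)],.046),wm([(359,344)],.045))
E
```

```text
[[ 0.42630652 -0.32062827  0.046     ]
 [ 0.42353501 -0.40965808  0.046     ]
 [ 0.42258777 -0.21663938  0.046     ]] [[ 0.47071228 -0.2751429   0.045     ]]
```

>>> {"fn": "play_rows", "kwargs": {
  "rows": [5.6,1.2,-1,-0.5,0,0,0,5.6,1.05,-1,-1.5,0,0,0,5.6,0,0,-2.5,0,0,0,5.6,0,0,-2.5,0,0,0,5.6,0,0,-1.9,0,0,0,5.6,0,0,-1,0,0,0,5.6,0,0,0,0,0,0,3.5,0,0,0,0,0,0,3.5,0,0,0,0,0,0,3.5,0,0,0,0,0,0],
  "force": 30
}}

```text
clock: 32.2
tcp_pos: [0.4266, -0.3217, 0.021]
tool_rot: [0.001, -0.0, 1.0, -0.0]
ft_force: [-0.6, 1.2, 4.4]
gripper_width: 0.456
```

>>> {"fn": "play_rows", "kwargs": {
  "rows": [3.5,0,0,0,0,0,0,3.5,0,0,0,0,0,0,3.5,0,0,0.5,0,0,0,3.5,0,0,1,0,0,0,3.5,0,0,2,0,0,0,3.5,0,0,3,0,0,0,3.5,0,0,3,0,0,0,3.5,0,0,2.5,0,0,0,3.5,0,0,0,0,0,0,3.5,0,0,0,0,0,0]
}}

```text
clock: 33.2
tcp_pos: [0.4261, -0.3212, 0.1405]
tool_rot: [0.001, -0.0, 1.0, 0.0]
ft_force: [1.0, 0.1, -1.7]
gripper_width: 0.458
```

```bash
python3 - <<'E'
from h import *
im,st=wshot("w16"); print(st["tcp_pos"],st["tool_rot"],st["clock"])
t=st["tcp_pos"]; a=np.linspace(0,2*np.pi,5)[:-1]
print(proj("wrist",t+np.c_[.02*np.cos(a),.02*np.sin(a),.025+0*a],st).round(1))
E
```

```text
[ 0.42609601 -0.32121723  0.14049151] [ 7.55594594e-04 -4.14454229e-04  9.99999623e-01  1.01847445e-04] 33.2
[[320.7 379.4]
 [374.4 333.9]
 [320.6 284.2]
 [266.9 334. ]]
```

View pics/w16.png

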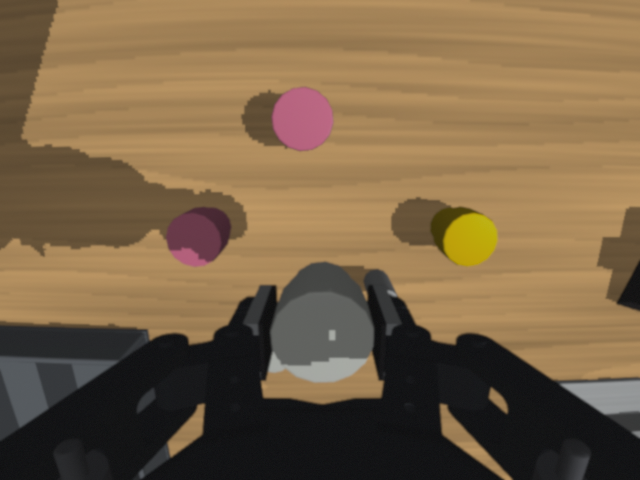

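>>> {"fn": "play_rows", "kwargs": {
  "rows": [3.5,1.5,2,0,0,0,0,3.5,2.5,4,0,0,0,0,3.5,2.5,4,0,0,0,0,3.5,2.5,4,0,0,0,0,3.5,2.5,4,0,0,0,0,3.5,2.5,4,0,0,0,0,3.5,2.5,4,0,0,0,0,3.5,2.5,4,0,0,0,0,3.5,1.8,2.2,0,0,0,0,3.5,0,0,0,0,0,0]
}}

```text
clock: 34.25
tcp_pos: [0.6349, 0.0061, 0.1376]
tool_rot: [-0.001, -0.004, 1.0, 0.0]
ft_force: [-0.5, -0.5, -0.4]
gripper_width: 0.456
```

>>> {"fn": "play_rows", "kwargs": {
  "rows": [3.5,0,0,-1,0,0,0,3.5,0,0,-2,0,0,0,3.5,0,0,-2,0,0,0,3.5,0,0,-1.5,0,0,0,3.5,0,0,-1,0,0,0,3.5,0,0,0,0,0,0,3.5,0,0,0,0,0,0,3.5,0,0,0,0,0,0,3.5,0,0,0,0,0,0,3.5,0,0,0,0,0,0]
}}

```text
clock: 35.25
tcp_pos: [0.6342, 0.0008, 0.0655]
tool_rot: [0.0, -0.0, 1.0, 0.0]
ft_force: [-0.1, 0.3, -0.1]
gripper_width: 0.459
```

>>> {"fn": "play_rows", "kwargs": {
  "rows": [3.5,0,0,-0.6,0,0,0,3.5,0,0,-0.5,0,0,0,3.5,0,0,-0.1,0,0,0,3.5,0,0,-0.1,0,0,0,3.5,0,0,-0.1,0,0,0,3.5,0,0,0,0,0,0,3.5,0,0,0,0,0,0,3.5,0,0,0,0,0,0,3.5,0,0,0,0,0,0,3.5,0,0,0,0,0,0]
}}

```text
clock: 36.25
tcp_pos: [0.634, 0.0005, 0.0511]
tool_rot: [0.0, -0.0, 1.0, -0.0]
ft_force: [-0.1, -0.2, 2.4]
gripper_width: 0.457
```

Contact. I release, rise, and go straight to a view of the gauge.

>>> {"fn": "play_rows", "kwargs": {
  "rows": [4.5,0,0,0,0,0,0,6,0,0,0,0,0,0,6,0,0,0,0,0,0,6,0,0,0,0,0,0,6,0,0,1,0,0,0,6,0,0,3,0,0,0,6,0,0,3,0,0,0,6,-1.5,0,2,0,0,0,6,-1.5,0,0,0,0,0,6,0,0,0,0,0,0]
}}

```text
clock: 37.25
tcp_pos: [0.6031, 0.0005, 0.1423]
tool_rot: [0.0, -0.0, 1.0, 0.001]
ft_force: [-0.2, -0.1, -0.2]
gripper_width: 0.703
```

```bash
python3 - <<'E'
from h import *
im,st=wshot("w17"); print(st["tcp_pos"],st["tool_rot"],st["clock"])
E
```

```text
[6.03116571e-01 4.84999047e-04 1.42296595e-01] [ 4.81915699e-04 -7.33851633e-05  9.99999689e-01  6.19417369e-04] 37.25
```

>>> {"fn": "play_rows", "kwargs": {
  "rows": [6,0,0,3,0,0,0,6,-1,0,4,0,0,0,6,-3,0.6,3,0,0,0,6,-3,0.6,0,0,0,0,6,-3,0.6,0,0,0,0,6,-3,0.5,0,0,0,0,6,-2,0,0,0,0,0,6,0,0,0,0,0,0,6,0,0,0,0,0,0,6,0,0,0,0,0,0]
}}

```text
clock: 38.3
tcp_pos: [0.4547, 0.0235, 0.2411]
tool_rot: [0.0, -0.0, 1.0, -0.0]
ft_force: [-0.1, -0.4, 0.5]
gripper_width: 0.706
```

```bash
python3 - <<'E'
from h import *
im,st=wshot("w18"); print(st["tcp_pos"],st["tool_rot"],st["clock"])
print(proj("wrist",[[.4545,.0236,.142]],st))
E
```

```text
[0.45472468 0.02354862 0.24109095] [ 1.92003367e-04 -1.55239505e-05  9.99999936e-01 -3.02834482e-04] 38.3
[[321.30750117 242.31437776]]
```

View pics/w17.png

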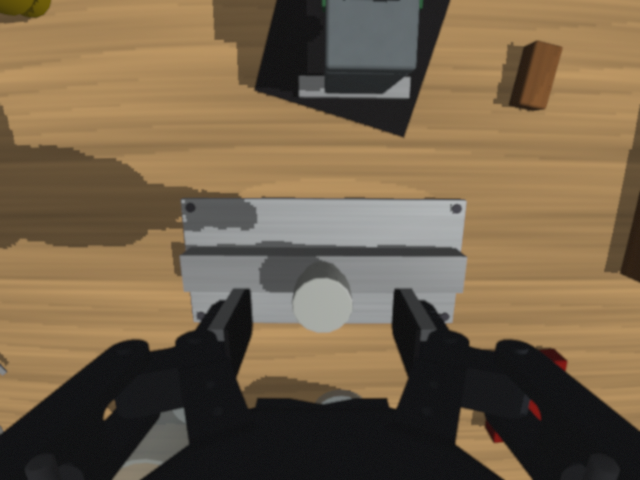

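View pics/w18.png

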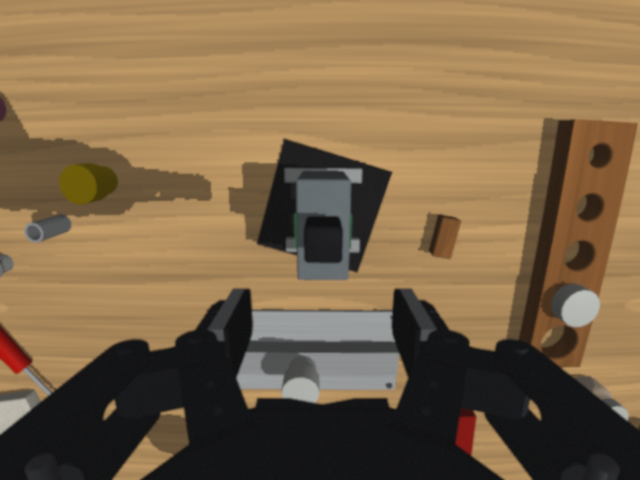

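Plug_b stands on the beam (head at (323,304) in w17). The gauge is undisturbed, with its grip at (324,241).

>>> {"fn": "play_rows", "kwargs": {
  "rows": [6,0,0,-2,0,0,0,6,0,0,-2.5,0,0,0,6,0,0,-2.5,0,0,0,6,0,0,-2.5,0,0,0,6,0,0,-2,0,0,0,6,0,0,-1.1,0,0,0,6,0,0,-0.5,0,0,0,2,0,0,0,0,0,0,2,0,0,0,0,0,0,2,0,0,0,0,0,0],
  "force": 60
}}

```text
clock: 39.35
tcp_pos: [0.4546, 0.0239, 0.1108]
tool_rot: [0.001, -0.0, 1.0, 0.0]
ft_force: [-0.1, 0.2, 3.0]
gripper_width: 0.32
```

>>> {"fn": "play_rows", "kwargs": {
  "rows": [2,0,0,0,0,0,0,2,0,0,0,0,0,0,2,0,0,0,0,0,0,2,0,0,0.5,0,0,0,2,0,0,1.5,0,0,0,2,0,0,2.5,0,0,0,2,0,0,3,0,0,0,2,0,0,3,0,0,0,2,1.5,0,0.5,0,0,0,2,3,-0.4,0,0,0,0]
}}

```text
clock: 40.35
tcp_pos: [0.4983, 0.0203, 0.2212]
tool_rot: [0.0, -0.001, 1.0, 0.002]
ft_force: [0.5, 1.2, -6.2]
gripper_width: 0.316
```

>>> {"fn": "play_rows", "kwargs": {
  "rows": [2,3.5,-0.5,0,0,0,0,2,3.5,-0.5,0,0,0,0,2,3.5,-0.5,0,0,0,0,2,2.9,-0.4,0,0,0,0,2,0,0,0,0,0,0,2,0,0,0,0,0,0,2,0,0,0,0,0,0,2,0,0,0,0,0,0,2,0,0,0,0,0,0,2,0,0,0,0,0,0]
}}

```text
clock: 41.35
tcp_pos: [0.6325, 0.001, 0.2203]
tool_rot: [0.0, -0.001, 1.0, 0.0]
ft_force: [-0.6, 0.5, -5.0]
gripper_width: 0.321
```

```bash
python3 - <<'E'
from h import *
im,st=wshot("w19"); print(st["tcp_pos"],st["tool_rot"],st["clock"],st["ft_force"])
save("s19",get_image("scene"),(250,150,500,340),3.2)
E
```

```text
[0.63254494 0.00101226 0.22029991] [ 2.05910614e-04 -5.11374629e-04  9.99999769e-01  3.96843121e-04] 41.35 [-0.59963339  0.53858154 -5.01140335]
```

View pics/s19.png

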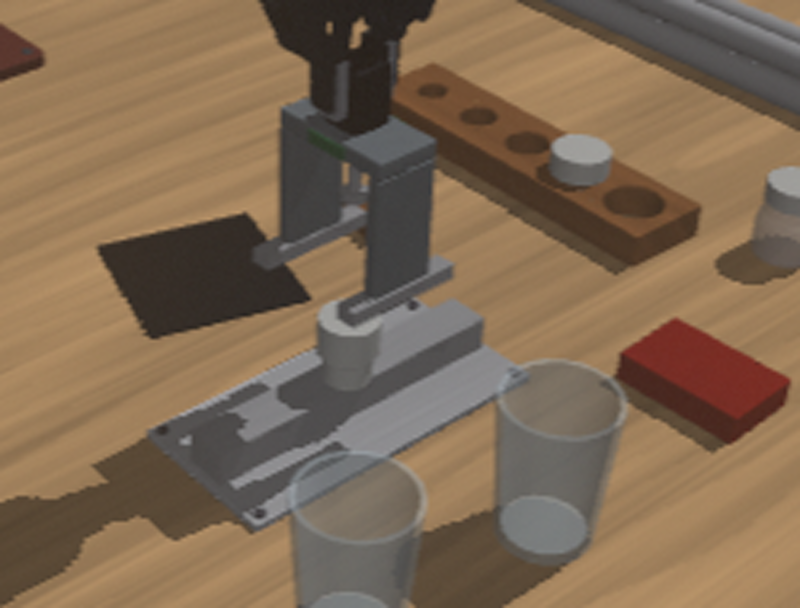

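>>> {"fn": "play_rows", "kwargs": {
  "rows": [2,0.1,0,-1,0,0,0,2,0,0,-2,0,0,0,2,0,0,-2.5,0,0,0,2,0,0,-1.5,0,0,0,2,0,0,-0.8,0,0,0,2,0,0,-0.7,0,0,0,2,0,0,-0.6,0,0,0,2,0,0,-0.6,0,0,0,2,0,0,-0.5,0,0,0,2,0,0,-0.1,0,0,0]
}}

```text
clock: 42.45
tcp_pos: [0.634, 0.0006, 0.1168]
tool_rot: [0.0, -0.0, 1.0, -0.0]
ft_force: [0.7, -0.5, -2.6]
gripper_width: 0.322
```

>>> {"fn": "play_rows", "kwargs": {
  "rows": [2,0,0,-0.1,0,0,0,2,0,0,-0.1,0,0,0,2,0,0,-0.05,0,0,0,2,0,0,0,0,0,0,2,0,0,0,0,0,0,2,0,0,0,0,0,0,2,0,0,0,0,0,0,2,0,0,0,0,0,0,2,0,0,0,0,0,0,2,0,0,0,0,0,0]
}}

```text
clock: 43.45
tcp_pos: [0.6345, 0.0004, 0.1155]
tool_rot: [0.001, -0.0, 1.0, 0.0]
ft_force: [-0.7, -0.6, 4.9]
gripper_width: 0.315
```

Contact again (+4.9 N). Release and check.

>>> {"fn": "play_rows", "kwargs": {
  "rows": [3,0,0,0,0,0,0,4,0,0,0,0,0,0,5,0,0,0,0,0,0,5,0,0,0,0,0,0,5,0,0,0,0,0,0,5,0,0,0,0,0,0,5,0,0,0,0,0,0,5,0,0,0,0,0,0,5,0,0,0,0,0,0,5,0,0,0,0,0,0]
}}

```text
clock: 44.45
tcp_pos: [0.6338, 0.0006, 0.1144]
tool_rot: [-0.0, -0.0, 1.0, -0.0]
ft_force: [0.3, -0.1, 0.5]
gripper_width: 0.586
```

```bash
python3 - <<'E'
from h import *
print(manip.state()["ft_force"])
save("s20",get_image("scene"),(250,150,450,340),4)
E
```

```text
[ 0.29733466 -0.08932335  0.46560244]
```

View pics/s20.png

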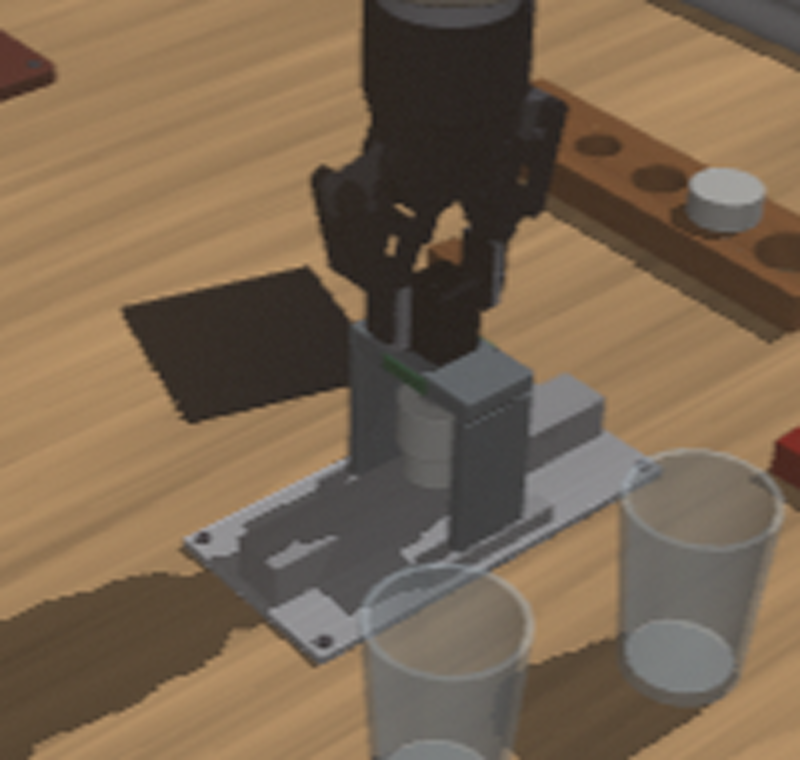

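Good: the gauge stands on the plate over plug_b. Return it to the mat.

>>> {"fn": "play_rows", "kwargs": {
  "rows": [2,0,0,0,0,0,0,2,0,0,0,0,0,0,2,0,0,0,0,0,0,2,0,0,0.5,0,0,0,2,0,0,1.5,0,0,0,2,0,0,2.5,0,0,0,2,0,0,3,0,0,0,2,0,0,2.8,0,0,0,2,-2,0,0,0,0,0,2,-3,0.5,0,0,0,0]
}}

```text
clock: 45.5
tcp_pos: [0.5843, 0.0046, 0.2188]
tool_rot: [0.001, 0.0, 1.0, -0.001]
ft_force: [-1.1, 1.0, -4.5]
gripper_width: 0.312
```

>>> {"fn": "play_rows", "kwargs": {
  "rows": [2,-4,0.6,0,0,0,0,2,-4,0.6,0,0,0,0,2,-3.2,0.6,-1,0,0,0,2,-1.7,0,-2,0,0,0,2,0,0,-2.5,0,0,0,2,0,0,-2.5,0,0,0,2,0,0,-1.7,0,0,0,2,0,0,-0.4,0,0,0,2,0,0,0,0,0,0,2,0,0,0,0,0,0]
}}

```text
clock: 46.5
tcp_pos: [0.4555, 0.0236, 0.1175]
tool_rot: [0.001, -0.0, 1.0, 0.0]
ft_force: [0.5, 0.3, -5.9]
gripper_width: 0.318
```

>>> {"fn": "play_rows", "kwargs": {
  "rows": [2,0,0,-0.3,0,0,0,2,0,0,-0.2,0,0,0,2,0,0,-0.15,0,0,0,2,0,0,0,0,0,0,4,0,0,0,0,0,0,6,0,0,0,0,0,0,6,0,0,0,0,0,0,6,0,0,1.5,0,0,0,6,0,0,3,0,0,0,6,0,0,3.5,0,0,0]
}}

```text
clock: 47.5
tcp_pos: [0.4542, 0.0233, 0.1903]
tool_rot: [-0.001, -0.0, 1.0, -0.001]
ft_force: [0.7, -0.2, -1.1]
gripper_width: 0.702
```

>>> {"fn": "play_rows", "kwargs": {
  "rows": [6,2,0,0,0,0,0,6,4,-0.7,0,0,0,0,6,4,-0.8,0,0,0,0,6,4,-0.8,-1,0,0,0,6,1,0,-2,0,0,0,6,0,0,-1.7,0,0,0,6,0,0,0,0,0,0,6,0,0,0,0,0,0,6,0,0,0,0,0,0,6,0,0,0,0,0,0]
}}

```text
clock: 48.5
tcp_pos: [0.605, 0.0011, 0.1442]
tool_rot: [0.001, -0.001, 1.0, 0.001]
ft_force: [0.9, 0.6, 0.5]
gripper_width: 0.705
```

```bash
python3 - <<'E'
from h import *
im,st=wshot("w21"); print(st["tcp_pos"],st["tool_rot"],st["clock"])
save("w21c",im,(250,230,400,350),5)
save("s21",get_image("scene"),(250,100,500,300),3.2)
E
```

```text
[0.60500918 0.00113222 0.14424857] [ 9.14263556e-04 -5.58372611e-04  9.99999173e-01  7.12220733e-04] 48.5
```

View pics/w21c.png

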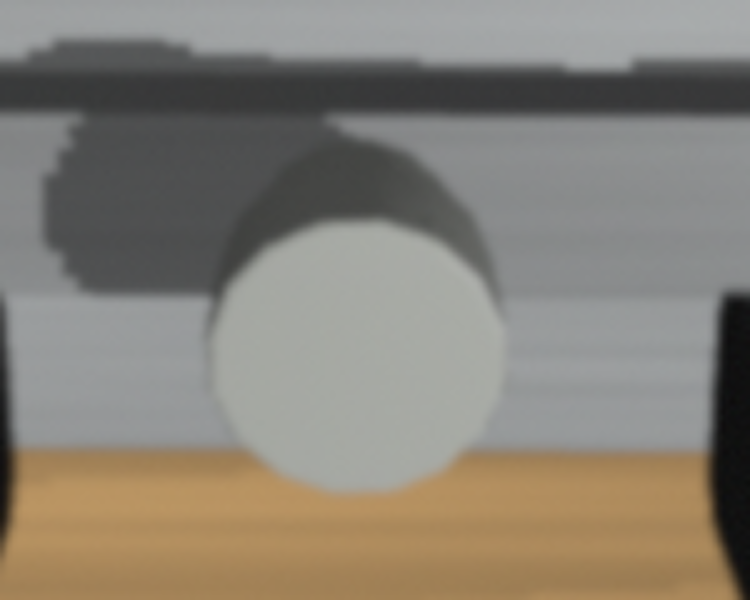

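View pics/s21.png

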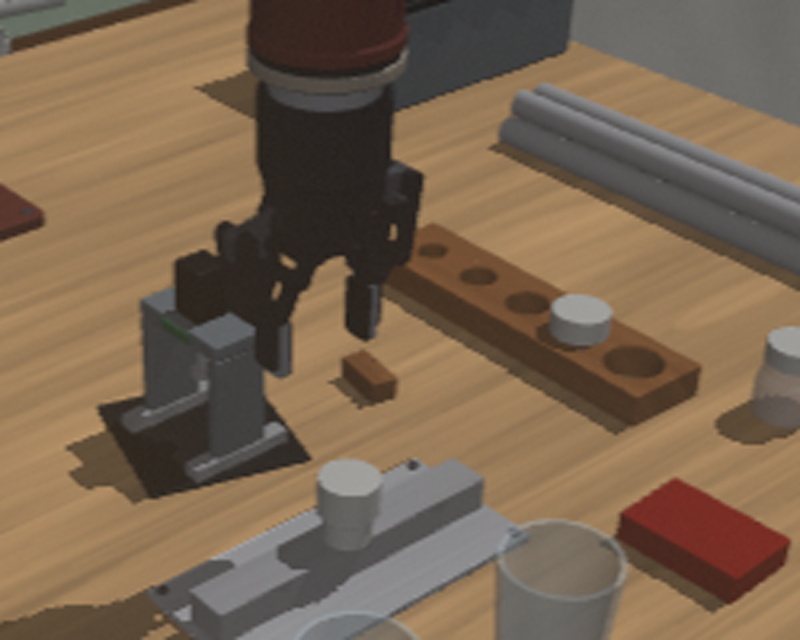

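```bash
python3 - <<'E'
from h import *
print(wm([(321.7,301.2)],.076))
E
```

```text
[[0.6358533  0.00162029 0.076     ]]
```

>>> {"fn": "play_rows", "kwargs": {
  "rows": [6,1.5,-0.05,-1,0,0,0,6,1.6,0,-2,0,0,0,6,0,0,-2.5,0,0,0,6,0,0,-2,0,0,0,6,0,0,-1.2,0,0,0,6,0,0,-0.5,0,0,0,6,0,0,0,0,0,0,3.5,0,0,0,0,0,0,3.5,0,0,0,0,0,0,3.5,0,0,0,0,0,0],
  "force": 30
}}

```text
clock: 49.6
tcp_pos: [0.6367, 0.0001, 0.0522]
tool_rot: [0.001, -0.0, 1.0, 0.0]
ft_force: [-1.3, 1.1, 6.8]
gripper_width: 0.457
```

>>> {"fn": "play_rows", "kwargs": {
  "rows": [3.5,0,0,0,0,0,0,3.5,0,0,0,0,0,0,3.5,0,0,0,0,0,0,3.5,0,0,0.5,0,0,0,3.5,0,0,1,0,0,0,3.5,0,0,2,0,0,0,3.5,0,0,3,0,0,0,3.5,0,0,2,0,0,0,3.5,0,2,0.5,0,0,0,3.5,-1,4,0.5,0,0,0]
}}

```text
clock: 50.6
tcp_pos: [0.6268, 0.0567, 0.148]
tool_rot: [0.001, 0.003, 1.0, -0.001]
ft_force: [-0.1, 0.6, -1.1]
gripper_width: 0.458
```

>>> {"fn": "play_rows", "kwargs": {
  "rows": [3.5,-2,4,0,0,0,0,3.5,-2,4,0,0,0,0,3.5,-2,4,0,0,0,0,3.5,-2,4,0,0,0,0,3.5,-2,4,0,0,0,0,3.5,-1.5,3,0,0,0,0,3.5,-0.8,1.6,0,0,0,0,3.5,0,0,0,0,0,0,3.5,0,0,0,0,0,0,3.5,0,0,0,0,0,0]
}}

```text
clock: 51.6
tcp_pos: [0.5037, 0.3046, 0.1463]
tool_rot: [0.0, 0.001, 1.0, -0.0]
ft_force: [-0.5, -0.2, -0.6]
gripper_width: 0.454
```

>>> {"fn": "play_rows", "kwargs": {
  "rows": [3.5,0,0,0,0,0,0,3.5,0,0,0,0,0,0,3.5,0,0,0,0,0,0,3.5,0,0,0,0,0,0,3.5,0,0,0,0,0,0,3.5,0,0,0,0,0,0,3.5,0,0,0,0,0,0,3.5,0,0,0,0,0,0,3.5,0,0,0,0,0,0,3.5,0,0,0,0,0,0]
}}

```text
clock: 52.6
tcp_pos: [0.5028, 0.3062, 0.1459]
tool_rot: [-0.0, -0.0, 1.0, -0.0]
ft_force: [-0.3, -0.3, -0.4]
gripper_width: 0.456
```

```bash
python3 - <<'E'
from h import *
im,st=wshot("w22"); print(st["tcp_pos"],st["tool_rot"],st["clock"])
o,m=holes(im,st,(250,0,400,240))
for x in o: print(np.round(x[0],1),x[1].round(4),round(x[2],4))
t=st["tcp_pos"]; a=np.linspace(0,2*np.pi,5)[:-1]
print(proj("wrist",t+np.c_[.02*np.cos(a),.02*np.sin(a),.025+0*a],st).round(1))
save("w22c",im,(250,170,400,390),3.6)
E
```

```text
[0.50281115 0.30618782 0.14592565] [-7.37089208e-06 -3.27200473e-04  9.99999946e-01 -1.40066608e-05] 52.6
[325.2 162.9] [0.4487 0.3091] 0.0311
[326.8  84.1] [0.395  0.3101] 0.026
[[320.7 379.4]
 [374.4 333.8]
 [320.5 284. ]
 [266.8 333.9]]
```

View pics/w22c.png

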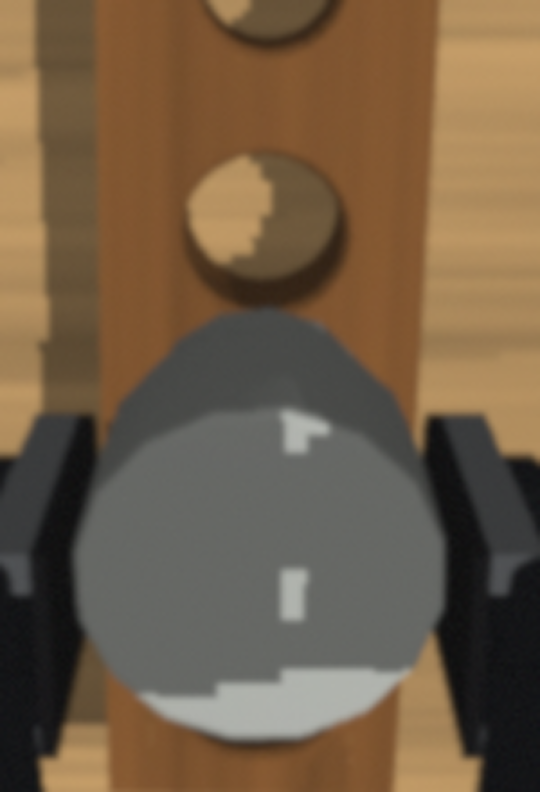

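>>> {"fn": "play_rows", "kwargs": {
  "rows": [3.5,0.03,0.06,-1,0,0,0,3.5,0,0,-2,0,0,0,3.5,0,0,-2.5,0,0,0,3.5,0,0,-2,0,0,0,3.5,0,0,-1,0,0,0,3.5,0,0,-0.5,0,0,0,3.5,0,0,-0.2,0,0,0,3.5,0,0,-0.2,0,0,0,3.5,0,0,-0.2,0,0,0,3.5,0,0,0,0,0,0]
}}

```text
clock: 53.65
tcp_pos: [0.5033, 0.3069, 0.0502]
tool_rot: [0.0, -0.0, 1.0, 0.0]
ft_force: [-0.4, -0.6, -0.5]
gripper_width: 0.451
```

>>> {"fn": "play_rows", "kwargs": {
  "rows": [3.5,0,0,-0.2,0,0,0,3.5,0,0,-0.2,0,0,0,3.5,0,0,-0.2,0,0,0,3.5,0,0,0,0,0,0,3.5,0,0,0,0,0,0,3.5,0,0,0,0,0,0,3.5,0,0,0,0,0,0,3.5,0,0,0,0,0,0,3.5,0,0,0,0,0,0,3.5,0,0,0,0,0,0]
}}

```text
clock: 54.65
tcp_pos: [0.5032, 0.3068, 0.0439]
tool_rot: [0.0, -0.0, 1.0, -0.0]
ft_force: [-0.2, 0.5, -0.5]
gripper_width: 0.459
```

>>> {"fn": "play_rows", "kwargs": {
  "rows": [3.5,0,0,-0.3,0,0,0,3.5,0,0,-0.3,0,0,0,3.5,0,0,-0.3,0,0,0,3.5,0,0,-0.3,0,0,0,3.5,0,0,-0.2,0,0,0,3.5,0,0,-0.1,0,0,0,3.5,0,0,0,0,0,0,3.5,0,0,0,0,0,0,3.5,0,0,0,0,0,0,3.5,0,0,0,0,0,0]
}}

```text
clock: 55.65
tcp_pos: [0.5032, 0.3068, 0.029]
tool_rot: [0.0, -0.0, 1.0, 0.0]
ft_force: [0.4, 0.6, -0.5]
gripper_width: 0.457
```

>>> {"fn": "play_rows", "kwargs": {
  "rows": [3.5,0,0,-0.1,0,0,0,3.5,0,0,0,0,0,0,5,0,0,0,0,0,0,6,0,0,0,0,0,0,6,0,0,0,0,0,0,6,0,0,1,0,0,0,6,0,0,3,0,0,0,6,0,0,3.5,0,0,0,6,-1,-2,3,0,0,0,6,-1,-3,1,0,0,0]
}}

```text
clock: 56.65
tcp_pos: [0.4845, 0.258, 0.1463]
tool_rot: [0.002, -0.001, 1.0, 0.001]
ft_force: [0.9, 0.1, -0.1]
gripper_width: 0.701
```

```bash
python3 - <<'E'
from h import *
im,st=wshot("w23"); print(st["tcp_pos"],st["tool_rot"],st["clock"])
save("s23",get_image("scene"),(270,120,500,300),3.4)
E
```

```text
[0.48453561 0.25797389 0.14627191] [ 0.00185193 -0.00119433  0.99999681  0.00123059] 56.65
```

View pics/s23.png

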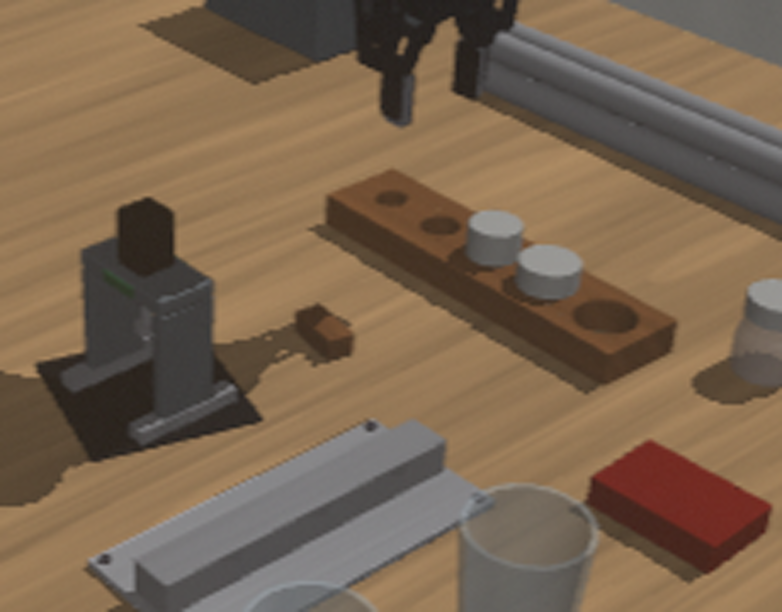

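Plug_b is seated in hole 2. Next is plug_d.

>>> {"fn": "play_rows", "kwargs": {
  "rows": [5,1,-2,3,0,0,0,5,1,-4,4,0,0,0,5,1,-5,0.5,0,0,0,5,1,-5,0,0,0,0,5,0,-5,0,0,0,0,5,0,-5,0,0,0,0,5,0,-5,0,0,0,0,5,0,-5,0,0,0,0,5,0,-5,0,0,0,0,5,-1,-5,0,0,0,0]
}}

```text
clock: 57.75
tcp_pos: [0.5121, -0.1965, 0.213]
tool_rot: [0.0, -0.001, 1.0, -0.0]
ft_force: [0.4, -0.2, -0.2]
gripper_width: 0.582
```

>>> {"fn": "play_rows", "kwargs": {
  "rows": [5,-1,-5,0,0,0,0,5,-1,-5,-1,0,0,0,5,0,-3.5,-2,0,0,0,5,0,-1.8,-2,0,0,0,5,0,0,-2,0,0,0,5,0,0,-2,0,0,0,5,0,0,0,0,0,0,5,0,0,0,0,0,0,5,0,0,0,0,0,0,5,0,0,0,0,0,0]
}}

```text
clock: 58.75
tcp_pos: [0.4928, -0.3452, 0.1242]
tool_rot: [0.001, -0.001, 1.0, -0.0]
ft_force: [0.2, -0.4, -0.7]
gripper_width: 0.587
```

```bash
python3 - <<'E'
from h import *
im,st=wshot("w24"); print(st["tcp_pos"],st["tool_rot"],st["clock"])
print(proj("wrist",[[.518,-.358,.042]],st))
E
```

```text
[ 0.4928465  -0.3451984   0.12417478] [ 8.11151473e-04 -5.34268221e-04  9.99999482e-01 -3.04444574e-04] 58.75
[[302.42772021 284.73171108]]
```

View pics/w24.png

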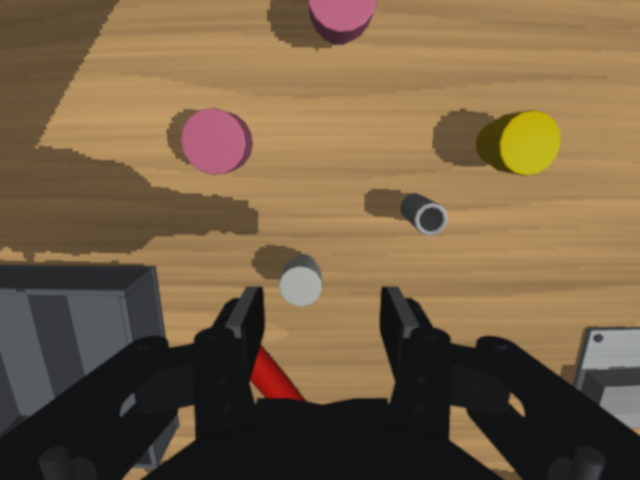

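```bash
python3 - <<'E'
from h import *
print(wm([(301,285)],.042),wm([(260,347),(270,355)],.015))
E
```

```text
[[ 0.51819837 -0.35897721  0.042     ]] [[ 0.58391398 -0.3949256   0.015     ]
 [ 0.5913612  -0.387125    0.015     ]]
```

>>> {"fn": "play_rows", "kwargs": {
  "rows": [4.5,1.3,-0.8,-0.5,0,0,0,4.5,1.24,-0.66,-1.5,0,0,0,4.5,0,0,-2.5,0,0,0,4.5,0,0,-2.5,0,0,0,4.5,0,0,-2,0,0,0,4.5,0,0,-1.3,0,0,0,4.5,0,0,0,0,0,0,2.5,0,0,0,0,0,0,2.5,0,0,0,0,0,0,2.5,0,0,0,0,0,0],
  "force": 30
}}

```text
clock: 59.8
tcp_pos: [0.5182, -0.36, 0.0211]
tool_rot: [0.001, -0.0, 1.0, -0.0]
ft_force: [-0.5, 0.1, 4.2]
gripper_width: 0.341
```

>>> {"fn": "play_rows", "kwargs": {
  "rows": [2.5,0,0,0,0,0,0,2.5,0,0,0,0,0,0,2.5,0,0,0.5,0,0,0,2.5,0,0,1,0,0,0,2.5,0,0,2,0,0,0,2.5,0,0,3,0,0,0,2.5,0,0,3,0,0,0,2.5,0,0,2.5,0,0,0,2.5,0.5,2,0,0,0,0,2.5,1,4,0,0,0,0]
}}

```text
clock: 60.8
tcp_pos: [0.5314, -0.3028, 0.1421]
tool_rot: [0.001, 0.003, 1.0, -0.001]
ft_force: [1.4, -0.0, 0.0]
gripper_width: 0.333
```

>>> {"fn": "play_rows", "kwargs": {
  "rows": [2.5,1.4,4,0,0,0,0,2.5,1.4,4,0,0,0,0,2.5,1.4,4,0,0,0,0,2.5,1.4,4,0,0,0,0,2.5,1.4,4,0,0,0,0,2.5,1.4,4,0,0,0,0,2.5,1.2,4,0,0,0,0,2.5,0.5,2,0,0,0,0,2.5,0,0,0,0,0,0,2.5,0,0,0,0,0,0]
}}

```text
clock: 61.8
tcp_pos: [0.6333, -0.0003, 0.1403]
tool_rot: [-0.0, -0.0, 1.0, -0.0]
ft_force: [-0.0, -1.4, -0.6]
gripper_width: 0.336
```

>>> {"fn": "play_rows", "kwargs": {
  "rows": [2.5,0,0,-1,0,0,0,2.5,0,0,-2,0,0,0,2.5,0,0,-2,0,0,0,2.5,0,0,-1.5,0,0,0,2.5,0,0,-1,0,0,0,2.5,0,0,0,0,0,0,2.5,0,0,0,0,0,0,2.5,0,0,0,0,0,0,2.5,0,0,0,0,0,0,2.5,0,0,0,0,0,0]
}}

```text
clock: 62.8
tcp_pos: [0.6339, 0.0004, 0.0655]
tool_rot: [0.0, -0.0, 1.0, 0.0]
ft_force: [0.3, -0.4, -0.6]
gripper_width: 0.34
```

```bash
python3 - <<'E'
from h import *
im,st=wshot("w25"); print(st["tcp_pos"],st["tool_rot"],st["clock"])
save("s25",get_image("scene"),(270,120,500,300),3.4)
E
```

```text
[6.33889653e-01 4.17087011e-04 6.55465269e-02] [ 4.24316287e-04 -3.44408002e-04  9.99999846e-01  9.19305345e-05] 62.8
```

View pics/s25.png

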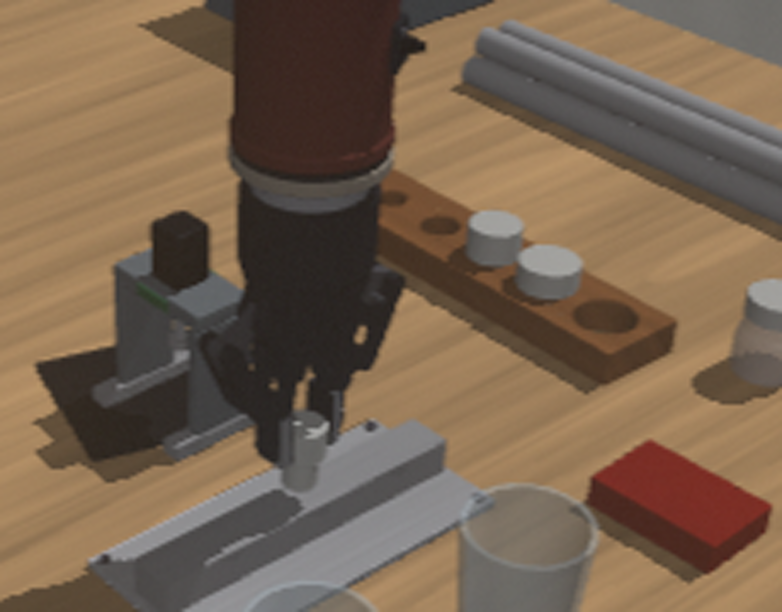

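View pics/w25.png

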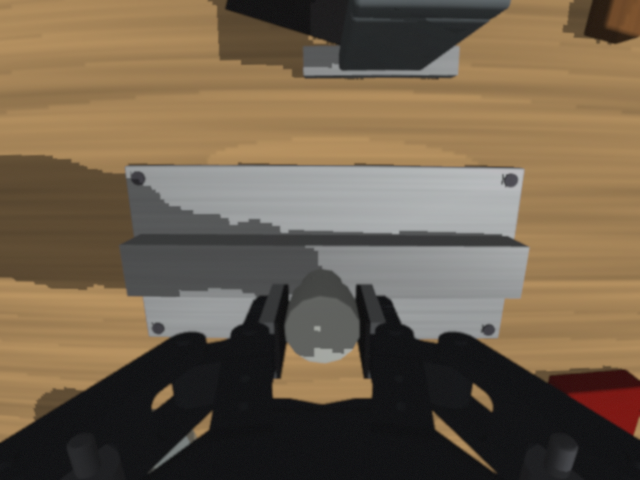

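The gauge has been knocked toward the bench, partly off the mat, so I will find it again before gripping. First I place plug_d.

>>> {"fn": "play_rows", "kwargs": {
  "rows": [2.5,0,0,-0.6,0,0,0,2.5,0,0,-0.5,0,0,0,2.5,0,0,-0.1,0,0,0,2.5,0,0,-0.1,0,0,0,2.5,0,0,-0.1,0,0,0,2.5,0,0,0,0,0,0,2.5,0,0,0,0,0,0,2.5,0,0,0,0,0,0,2.5,0,0,0,0,0,0,2.5,0,0,0,0,0,0]
}}

```text
clock: 63.9
tcp_pos: [0.6337, 0.0003, 0.0511]
tool_rot: [0.0, -0.0, 1.0, -0.0]
ft_force: [0.9, -0.7, 1.7]
gripper_width: 0.336
```

>>> {"fn": "play_rows", "kwargs": {
  "rows": [2.5,0,0,0,0,0,0,3.5,0,0,0,0,0,0,5,0,0,0,0,0,0,5,0,0,0,0,0,0,5,0,0,1,0,0,0,5,0,0,3,0,0,0,5,0,0,3,0,0,0,5,0,0,2,0,0,0,5,0,0,0,0,0,0,5,0,0,0,0,0,0]
}}

```text
clock: 64.9
tcp_pos: [0.6337, 0.0005, 0.1414]
tool_rot: [0.0, -0.0, 1.0, 0.0]
ft_force: [-0.5, -0.5, -0.8]
gripper_width: 0.589
```

>>> {"fn": "play_rows", "kwargs": {
  "rows": [6,0,0,3,0,0,0,6,-1,0,4,0,0,0,6,-3,0.6,3,0,0,0,6,-3,0.6,0,0,0,0,6,-3,0.6,0,0,0,0,6,-3,0.5,0,0,0,0,6,-2,0,0,0,0,0,6,0,0,0,0,0,0,6,0,0,0,0,0,0,6,0,0,0,0,0,0]
}}

```text
clock: 65.9
tcp_pos: [0.4875, 0.0229, 0.2418]
tool_rot: [-0.0, -0.0, 1.0, -0.001]
ft_force: [-0.3, 0.1, 0.3]
gripper_width: 0.699
```

```bash
python3 - <<'E'
from h import *
im,st=wshot("w26"); print(st["tcp_pos"],st["tool_rot"],st["clock"])
save("w26c",im,(240,120,440,320),4)
E
```

```text
[0.48754294 0.02292116 0.24180193] [-3.87737474e-05 -5.06646537e-05  9.99999582e-01 -9.12548205e-04] 65.9
```

View pics/w26.png

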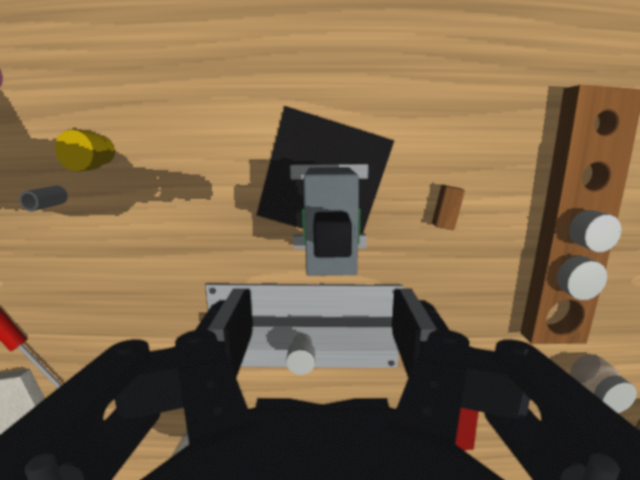

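View pics/w26c.png

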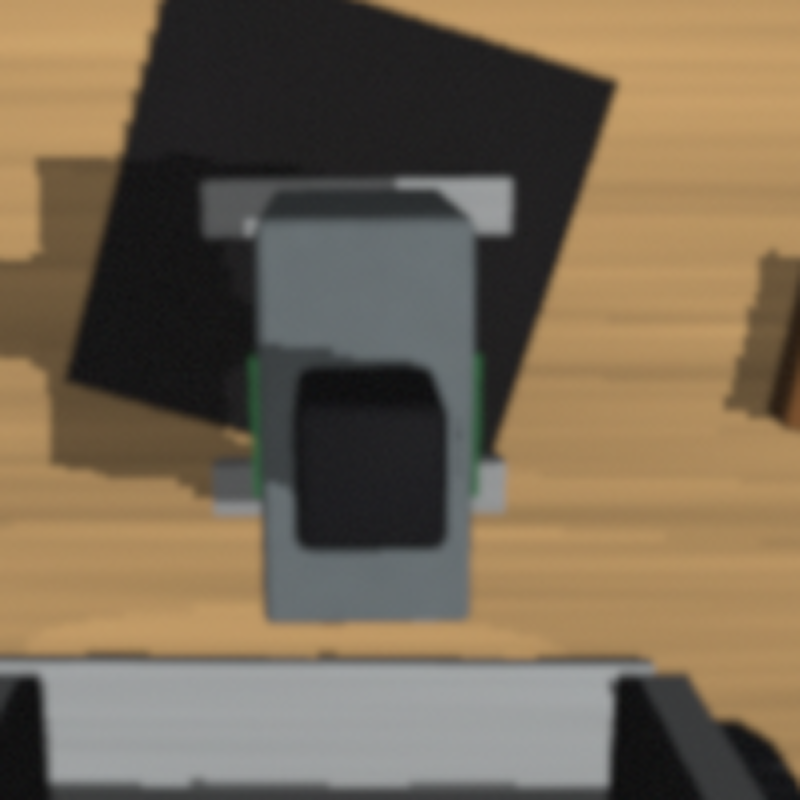

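```bash
python3 - <<'E'
from h import *
print(wm([(332.9,238.9)],.141), wm(np.array([(258,220),(475,220),(469,618),(267,618)])/4+[240,120],.101).mean(0))
print(plane("wrist",np.array([(210,207),(512,207)])/4+[240,120],.011,W()[1]),plane("wrist",np.array([(214,485),(505,485)])/4+[240,120],.011,W()[1]))
E
```

```text
[[0.48523769 0.0310924  0.141     ]] [0.48570402 0.03136776 0.101     ]
[[ 0.44827341 -0.00745277  0.011     ]
 [ 0.44829367  0.07107256  0.011     ]] [[ 0.52332289 -0.00803299  0.011     ]
 [ 0.52336047  0.07161425  0.011     ]]
```

The gauge is now at about (0.4855, 0.030) with no turn. Gripping it there.

>>> {"fn": "play_rows", "kwargs": {
  "rows": [6,-0.2,0.75,-2,0,0,0,6,0,0,-2.5,0,0,0,6,0,0,-2.5,0,0,0,6,0,0,-2.5,0,0,0,6,0,0,-2,0,0,0,6,0,0,-1.1,0,0,0,6,0,0,-0.5,0,0,0,2,0,0,0,0,0,0,2,0,0,0,0,0,0,2,0,0,0,0,0,0],
  "force": 60
}}

```text
clock: 66.95
tcp_pos: [0.4859, 0.0301, 0.1116]
tool_rot: [0.001, 0.0, 1.0, -0.0]
ft_force: [1.2, -0.8, 0.3]
gripper_width: 0.322
```

>>> {"fn": "play_rows", "kwargs": {
  "rows": [2,0,0,0,0,0,0,2,0,0,0,0,0,0,2,0,0,0,0,0,0,2,0,0,0.5,0,0,0,2,0,0,1.5,0,0,0,2,0,0,2.5,0,0,0,2,0,0,3,0,0,0,2,0,0,3,0,0,0,2,1,0,0.5,0,0,0,2,2,-0.4,0,0,0,0]
}}

```text
clock: 67.95
tcp_pos: [0.508, 0.0296, 0.2231]
tool_rot: [-0.001, -0.001, 1.0, 0.006]
ft_force: [-1.6, 0.5, -5.4]
gripper_width: 0.315
```

>>> {"fn": "play_rows", "kwargs": {
  "rows": [2,3,-0.6,0,0,0,0,2,3,-0.7,0,0,0,0,2,3,-0.7,0,0,0,0,2,2.8,-0.6,0,0,0,0,2,0,0,0,0,0,0,2,0,0,0,0,0,0,2,0,0,0,0,0,0,2,0,0,0,0,0,0,2,0,0,0,0,0,0,2,0,0,0,0,0,0]
}}

```text
clock: 68.95
tcp_pos: [0.6202, 0.0033, 0.2233]
tool_rot: [-0.001, 0.001, 1.0, 0.0]
ft_force: [0.3, 0.1, -4.6]
gripper_width: 0.318
```

```bash
python3 - <<'E'
from h import *
im,st=wshot("w27"); print(st["tcp_pos"],st["tool_rot"],st["clock"],st["ft_force"])
save("s27",get_image("scene"),(250,150,500,340),3.2)
E
```

```text
[0.62017485 0.00326286 0.22326481] [-1.27031205e-03  6.10028822e-04  9.99998978e-01  2.42419034e-04] 68.95 [ 0.28085121  0.0880524  -4.62723982]
```

View pics/s27.png

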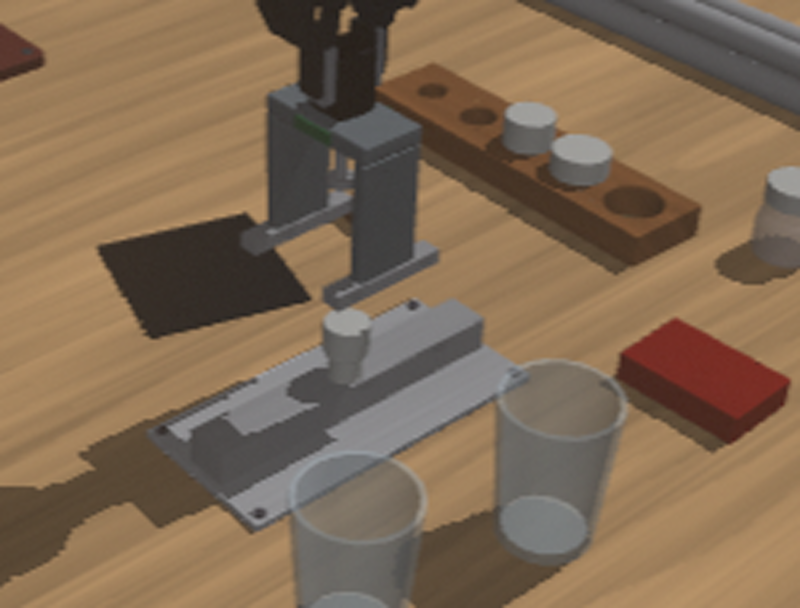

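View pics/w27.png

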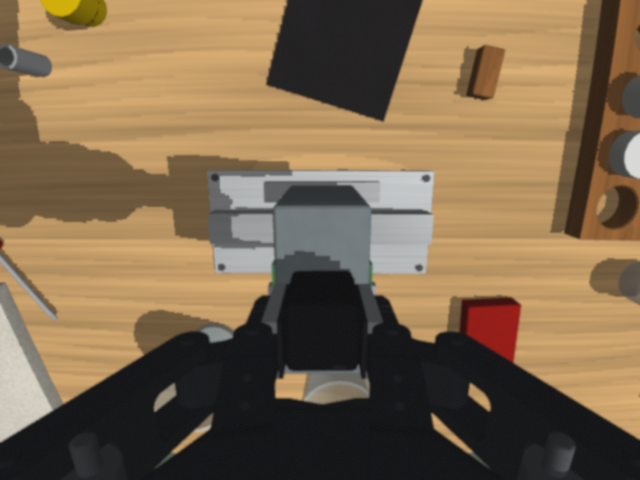

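>>> {"fn": "play_rows", "kwargs": {
  "rows": [2,0.7,-0.27,0,0,0,0,2,0.66,0,-1,0,0,0,2,0,0,-2,0,0,0,2,0,0,-2.5,0,0,0,2,0,0,-1.5,0,0,0,2,0,0,-0.8,0,0,0,2,0,0,-0.7,0,0,0,2,0,0,-0.7,0,0,0,2,0,0,-0.6,0,0,0,2,0,0,-0.4,0,0,0]
}}

```text
clock: 70.05
tcp_pos: [0.6344, -0.0001, 0.1211]
tool_rot: [-0.001, 0.001, 1.0, -0.0]
ft_force: [-0.1, -0.0, -3.3]
gripper_width: 0.32
```

>>> {"fn": "play_rows", "kwargs": {
  "rows": [2,0,0,-0.2,0,0,0,2,0,0,-0.1,0,0,0,2,0,0,0,0,0,0,2,0,0,0,0,0,0,2,0,0,0,0,0,0,2,0,0,0,0,0,0,2,0,0,0,0,0,0,2,0,0,0,0,0,0,2,0,0,0,0,0,0,2,0,0,0,0,0,0]
}}

```text
clock: 71.05
tcp_pos: [0.6341, -0.0001, 0.1181]
tool_rot: [-0.001, 0.001, 1.0, -0.0]
ft_force: [0.2, -1.2, -2.3]
gripper_width: 0.318
```

>>> {"fn": "play_rows", "kwargs": {
  "rows": [2,0,0,-0.1,0,0,0,2,0,0,-0.1,0,0,0,2,0,0,-0.1,0,0,0,2,0,0,0,0,0,0,2,0,0,0,0,0,0,2,0,0,0,0,0,0,2,0,0,0,0,0,0,2,0,0,0,0,0,0,2,0,0,0,0,0,0,2,0,0,0,0,0,0]
}}

```text
clock: 72.05
tcp_pos: [0.6347, -0.0003, 0.1161]
tool_rot: [-0.001, 0.001, 1.0, -0.0]
ft_force: [0.1, -0.6, 5.8]
gripper_width: 0.317
```

Contact. Release and look.

>>> {"fn": "play_rows", "kwargs": {
  "rows": [3,0,0,0,0,0,0,4,0,0,0,0,0,0,5,0,0,0,0,0,0,5,0,0,0,0,0,0,5,0,0,0,0,0,0,5,0,0,0,0,0,0,5,0,0,0,0,0,0,5,0,0,0,0,0,0,5,0,0,0,0,0,0,5,0,0,0,0,0,0]
}}

```text
clock: 73.05
tcp_pos: [0.6341, -0.0001, 0.115]
tool_rot: [-0.001, 0.001, 1.0, -0.0]
ft_force: [-0.6, -1.2, -0.4]
gripper_width: 0.585
```

```bash
python3 - <<'E'
from h import *
print(manip.state()["ft_force"])
save("s28",get_image("scene"),(250,150,450,340),4)
E
```

```text
[-0.55726185 -1.22858028 -0.35383188]
```

View pics/s28.png

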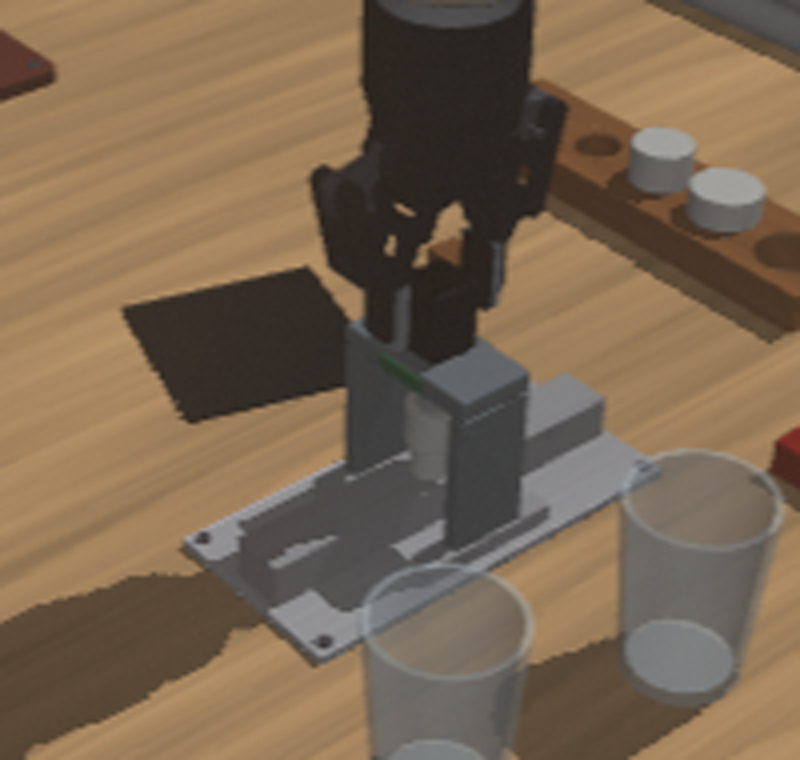

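>>> {"fn": "play_rows", "kwargs": {
  "rows": [2,0,0,0,0,0,0,2,0,0,0,0,0,0,2,0,0,0,0,0,0,2,0,0,0.5,0,0,0,2,0,0,1.5,0,0,0,2,0,0,2.5,0,0,0,2,0,0,3,0,0,0,2,0,0,2.8,0,0,0,2,-2,0,0,0,0,0,2,-3,0.5,0,0,0,0]
}}

```text
clock: 74.1
tcp_pos: [0.5846, 0.0038, 0.2196]
tool_rot: [-0.0, 0.002, 1.0, -0.001]
ft_force: [-1.4, 1.3, -4.1]
gripper_width: 0.319
```

>>> {"fn": "play_rows", "kwargs": {
  "rows": [2,-4,0.6,0,0,0,0,2,-4,0.6,0,0,0,-4,2,-3.2,0.65,0,0,0,-4,2,-1.7,0,0,0,0,-4,2,0,0,-2,0,0,-4,2,0,0,-2.5,0,0,0,2,0,0,-2.5,0,0,0,2,0,0,-2,0,0,0,2,0,0,-1,0,0,0,2,0,0,0,0,0,0]
}}

```text
clock: 75.1
tcp_pos: [0.4801, 0.018, 0.1229]
tool_rot: [-0.005, 0.114, 0.993, -0.001]
ft_force: [0.3, 0.1, -4.8]
gripper_width: 0.313
```

```bash
python3 - <<'E'
from h import *
im,st=wshot("w29"); print(st["tcp_pos"],st["tool_rot"],st["clock"],st["ft_force"])
E
```

```text
[0.48006159 0.0179658  0.12287022] [-0.00530029  0.11429139  0.99343231 -0.00127365] 75.1 [ 0.25307788  0.09291087 -4.83193524]
```

View pics/w29.png

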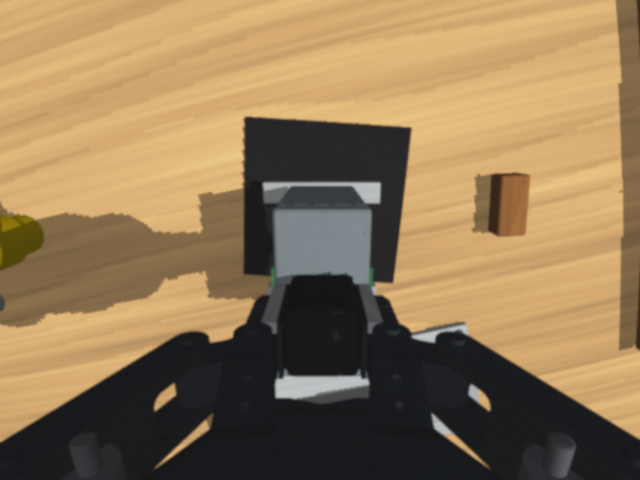

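>>> {"fn": "play_rows", "kwargs": {
  "rows": [2,-1,0.25,0,0,0,-1,2,-1,0.2,0,0,0,-1,2,-0.5,0.1,0,0,0,0,2,0,0,0,0,0,0,2,0,0,0,0,0,0,2,0,0,0,0,0,0,2,0,0,0,0,0,0,2,0,0,0,0,0,0,2,0,0,0,0,0,0,2,0,0,0,0,0,0]
}}

```text
clock: 76.15
tcp_pos: [0.4562, 0.024, 0.1236]
tool_rot: [-0.004, 0.131, 0.991, -0.001]
ft_force: [-0.1, 0.2, -5.7]
gripper_width: 0.32
```

```bash
python3 - <<'E'
from h import *
st=manip.state(); q=st["tool_rot"]; R=Ro.from_quat([q[1],q[2],q[3],q[0]]).as_matrix()
print(st["tcp_pos"],q); z=R[:,2]; print(z, "corr deg", np.degrees(np.cross(z,[0,0,-1])))
E
```

```text
[0.45619828 0.02398615 0.12363068] [-4.10932645e-03  1.31110492e-01  9.91359019e-01 -6.68745016e-04]
[-8.32299466e-03 -2.48381176e-04 -9.99965332e-01] corr deg [ 0.01423119 -0.47687247  0.        ]
```

Correct the 0.5° tilt, then lower and release.

>>> {"fn": "play_rows", "kwargs": {
  "rows": [2,-0.1,0,-0.5,0,-0.48,0,2,0,0,-0.4,0,0,0,2,0,0,-0.2,0,0,0,2,0,0,-0.1,0,0,0,2,0,0,-0.1,0,0,0,2,0,0,0,0,0,0,2,0,0,0,0,0,0,2,0,0,0,0,0,0,2,0,0,0,0,0,0,2,0,0,0,0,0,0]
}}

```text
clock: 77.15
tcp_pos: [0.4553, 0.0239, 0.111]
tool_rot: [-0.0, 0.131, 0.991, 0.0]
ft_force: [-3.8, -2.3, 5.5]
gripper_width: 0.319
```

>>> {"fn": "play_rows", "kwargs": {
  "rows": [3,0,0,0,0,0,0,4.5,0,0,0,0,0,0,6,0,0,0,0,0,0,6,0,0,0,0,0,0,6,0,0,1,0,0,0,6,0,0,2.5,0,0,0,6,0,0,4,0,0,0,6,0,0,1,0,0,5,6,0,0,0,0,0,5,6,0,0,0,0,0,5]
}}

```text
clock: 78.15
tcp_pos: [0.4555, 0.0242, 0.1961]
tool_rot: [0.0, -0.001, 1.0, 0.001]
ft_force: [-1.3, -0.4, 0.1]
gripper_width: 0.702
```

>>> {"fn": "play_rows", "kwargs": {
  "rows": [5.5,2,0,0,0,0,0,5.5,4,-0.7,0,0,0,0,5.5,4,-0.8,0,0,0,0,5.5,4,-0.8,-1,0,0,0,5.5,1,0,-2,0,0,0,5.5,0,0,-2,0,0,0,5.5,0,0,0,0,0,0,5.5,0,0,0,0,0,0,5.5,0,0,0,0,0,0,5.5,0,0,0,0,0,0]
}}

```text
clock: 79.15
tcp_pos: [0.5305, 0.0148, 0.1605]
tool_rot: [-0.01, 0.005, 1.0, 0.001]
ft_force: [-0.2, 0.0, 0.6]
gripper_width: 0.647
```

```bash
python3 - <<'E'
from h import *
im,st=wshot("w30"); print(st["tcp_pos"],st["tool_rot"],st["clock"])
save("w30c",im,(250,230,400,350),5)
save("s30",get_image("scene"),(250,100,500,300),3.2)
E
```

```text
[0.5304671  0.01481662 0.16050393] [-1.02146696e-02  4.84150542e-03  9.99935712e-01  8.90362578e-04] 79.15
```

View pics/w30c.png

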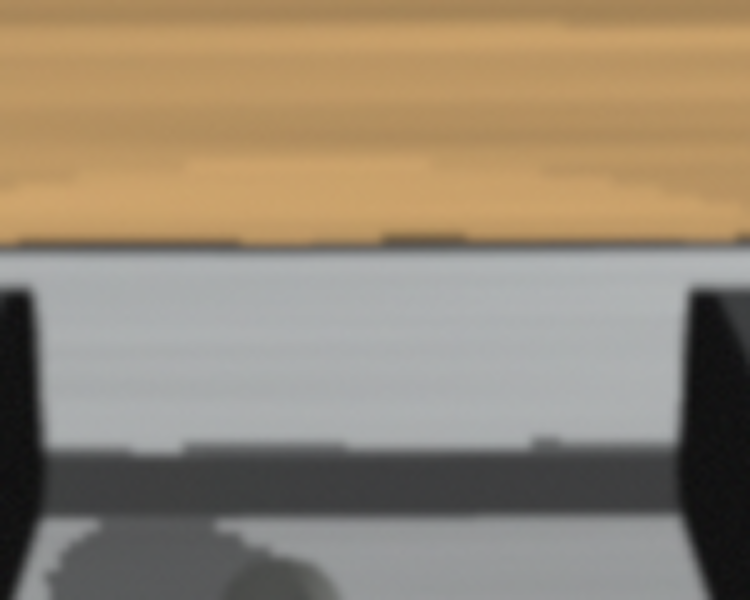

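View pics/s30.png

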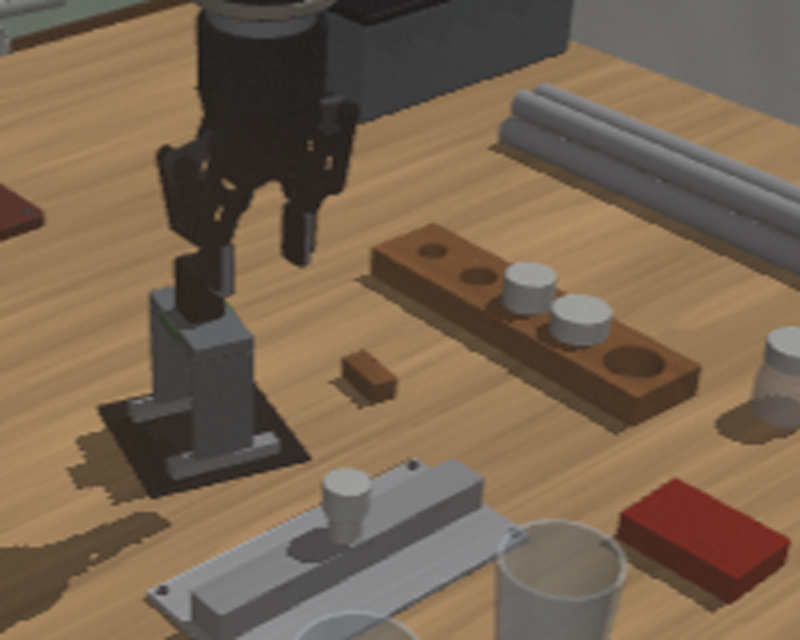

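```bash
cat > st.py <<'E'
from h import *
st=manip.state(); q=st["tool_rot"]; R=Ro.from_quat([q[1],q[2],q[3],q[0]]).as_matrix()
print(st["tcp_pos"].round(4),"yaw",np.degrees(np.arctan2(R[1,0],R[0,0])).round(2)); z=R[:,2]; print("corr deg", np.degrees(np.cross(z,[0,0,-1])).round(2), st["joint_pos"].round(2))
E
python3 st.py
```

```text
[0.5303 0.0148 0.1602] yaw 179.45
corr deg [-0.1  -1.19 -0.  ] [-1.14  0.33  1.23  1.87 -0.33  1.2   1.77]
```

>>> {"fn": "play_rows", "kwargs": {
  "rows": [5.5,1,-0.2,0,0,-0.6,0.3,5.5,1,-0.2,0,0,-0.6,0.25,5.5,1,-0.2,0,0,0,0,5.5,1,-0.2,0,0,0,0,5.5,1,-0.2,0,0,0,0,5.5,1,-0.2,-0.5,0,0,0,5.5,1,-0.2,-0.5,0,0,0,5.5,0.35,0,-0.6,0,0,0,5.5,0,0,0,0,0,0,5.5,0,0,0,0,0,0]
}}

```text
clock: 80.25
tcp_pos: [0.6033, 0.0001, 0.1432]
tool_rot: [-0.001, 0.001, 1.0, -0.0]
ft_force: [0.1, -0.2, 1.2]
gripper_width: 0.647
```

```bash
python3 st.py; python3 - <<'E'
from h import *
im,st=wshot("w31")
save("w31c",im,(250,230,400,350),5)
E
```

```text
[6.033e-01 1.000e-04 1.432e-01] yaw 179.94
corr deg [ 0.   -0.09  0.  ] [-0.9   0.5   1.1   1.73 -0.47  1.21  1.89]
```

View pics/w31c.png

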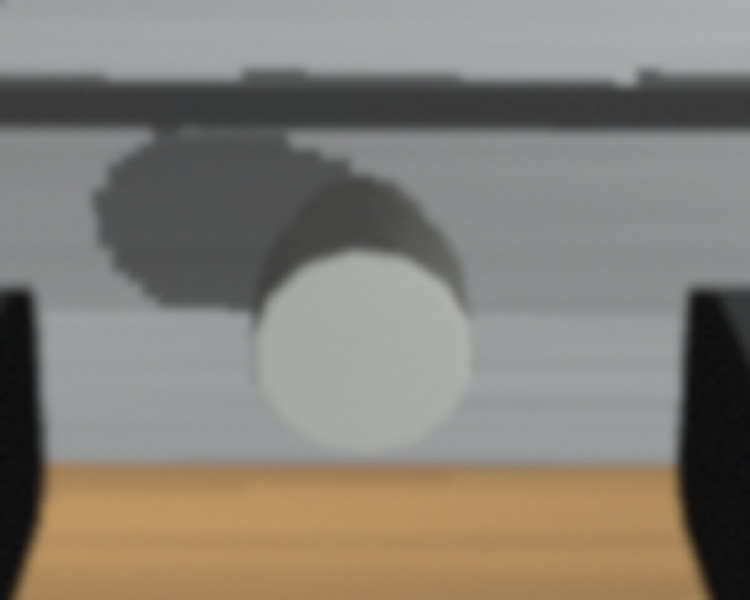

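```bash
python3 - <<'E'
from h import *
print(wm([(322.7,300.1)],.072))
E
```

```text
[[0.63452017 0.00110907 0.072     ]]
```

>>> {"fn": "play_rows", "kwargs": {
  "rows": [5,1.5,0,-1,0,0,0,5,1.6,0,-2,0,0,0,5,0,0,-2,0,0,0,5,0,0,-2,0,0,0,5,0,0,-1.4,0,0,0,5,0,0,-0.8,0,0,0,5,0,0,0,0,0,0,2.5,0,0,0,0,0,0,2.5,0,0,0,0,0,0,2.5,0,0,0,0,0,0],
  "force": 30
}}

```text
clock: 81.3
tcp_pos: [0.6352, 0.0004, 0.0525]
tool_rot: [0.0, 0.0, 1.0, 0.0]
ft_force: [-1.4, 0.5, 4.2]
gripper_width: 0.337
```

>>> {"fn": "play_rows", "kwargs": {
  "rows": [2.5,0,0,0,0,0,0,2.5,0,0,0,0,0,0,2.5,0,0,0,0,0,0,2.5,0,0,0.5,0,0,0,2.5,0,0,1,0,0,0,2.5,0,0,2,0,0,0,2.5,0,0,2.5,0,0,0,2.5,0,0,2,0,0,0,2.5,0,0,1.5,0,0,0,2.5,0,0,0,0,0,0]
}}

```text
clock: 82.3
tcp_pos: [0.6356, 0.0002, 0.1487]
tool_rot: [0.001, 0.0, 1.0, 0.0]
ft_force: [0.0, 0.1, -0.2]
gripper_width: 0.334
```

```bash
python3 st.py
```

```text
[6.356e-01 2.000e-04 1.487e-01] yaw 179.96
corr deg [-0.04  0.12  0.  ] [-0.84  0.55  1.06  1.64 -0.51  1.24  1.9 ]
```

>>> {"fn": "play_rows", "kwargs": {
  "rows": [2.5,-1,2,0,0,0,0,2.5,-2,3,0,0,0,0,2.5,-2,3,0,0,0,0,2.5,-2,3,0,0,0,0,2.5,-2,3,0,0,0,0,2.5,-2,3,0,0,0,0,2.5,-2,3,0,0,0,0,2.5,-2,3,0,0,0,0,2.5,-2,2,0,0,0,0,2.5,-2,2,0,0,0,0]
}}

```text
clock: 83.3
tcp_pos: [0.443, 0.2713, 0.1456]
tool_rot: [-0.001, -0.0, 1.0, -0.0]
ft_force: [-0.1, 0.9, 0.3]
gripper_width: 0.341
```

```bash
python3 st.py
```

```text
[0.443  0.2713 0.1456] yaw -179.99
corr deg [ 0.04 -0.1   0.  ] [-1.72  0.3   1.27  1.93 -0.32  1.14  1.25]
```

>>> {"fn": "play_rows", "kwargs": {
  "rows": [2.5,-1.5,1,0,0,0,0,2.5,-1.5,1,0,0,0,0,2.5,-1,1,0,0,0,0,2.5,0,0,0,0,0,0,2.5,0,0,0,0,0,0,2.5,0,0,0,0,0,0,2.5,0,0,0,0,0,0,2.5,0,0,0,0,0,0,2.5,0,0,0,0,0,0,2.5,0,0,0,0,0,0]
}}

```text
clock: 84.3
tcp_pos: [0.4047, 0.3002, 0.1464]
tool_rot: [-0.0, 0.001, 1.0, 0.0]
ft_force: [0.3, -0.2, 0.1]
gripper_width: 0.339
```

```bash
python3 st.py; python3 - <<'E'
from h import *
im,st=wshot("w32")
o,m=holes(im,st,(250,120,400,460))
for x in o: print(np.round(x[0],1),x[1].round(4),round(x[2],4))
t=st["tcp_pos"]; a=np.linspace(0,2*np.pi,5)[:-1]
print(proj("wrist",t+np.c_[.015*np.cos(a),.015*np.sin(a),.02+0*a],st).round(1))
save("w32c",im,(250,190,400,390),4)
E
```

```text
[0.4047 0.3002 0.1464] yaw 179.93
corr deg [-0.01 -0.06 -0.  ] [-1.88  0.24  1.31  1.96 -0.26  1.13  1.11]
[334. 222.] [0.3945 0.3099] 0.0265
[[320.8 360.8]
 [359.6 327.1]
 [320.5 291.3]
 [281.7 327.2]]
```

View pics/w32c.png

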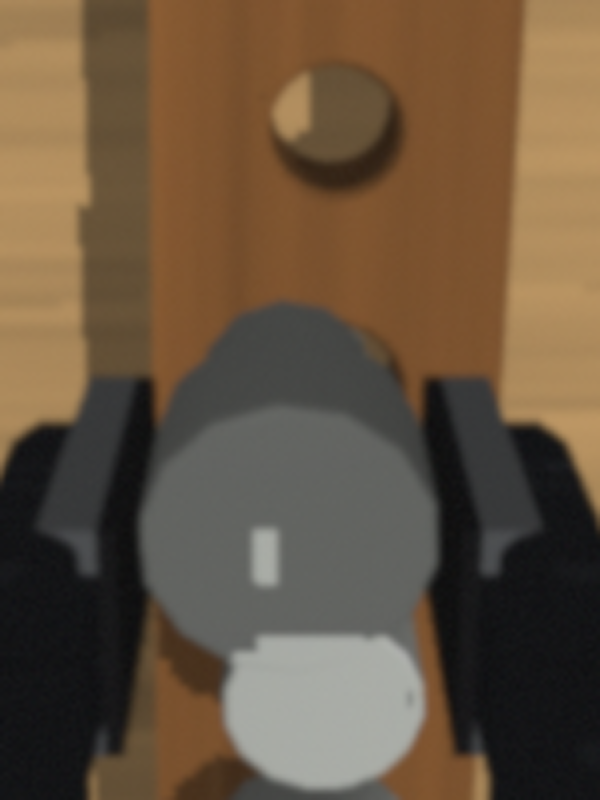

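>>> {"fn": "play_rows", "kwargs": {
  "rows": [2.5,-0.5,0.45,0,0,0,0,2.5,-0.44,0.44,0,0,0,0,2.5,0,0,-1,0,0,0,2.5,0,0,-2,0,0,0,2.5,0,0,-2,0,0,0,2.5,0,0,-2,0,0,0,2.5,0,0,-1.2,0,0,0,2.5,0,0,-0.6,0,0,0,2.5,0,0,0,0,0,0,2.5,0,0,0,0,0,0]
}}

```text
clock: 85.35
tcp_pos: [0.3956, 0.3095, 0.0589]
tool_rot: [-0.0, 0.0, 1.0, 0.0]
ft_force: [0.4, 0.8, 0.5]
gripper_width: 0.341
```

>>> {"fn": "play_rows", "kwargs": {
  "rows": [2.5,0,0,0,0,0,0,2.5,0,0,0,0,0,0,2.5,0,0,0,0,0,0,2.5,0,0,0,0,0,0,2.5,0,0,0,0,0,0,2.5,0,0,0,0,0,0,2.5,0,0,0,0,0,0,2.5,0,0,0,0,0,0,2.5,0,0,0,0,0,0,2.5,0,0,0,0,0,0]
}}

```text
clock: 86.35
tcp_pos: [0.3952, 0.3093, 0.0584]
tool_rot: [-0.001, 0.0, 1.0, 0.0]
ft_force: [-1.0, 1.0, -1.2]
gripper_width: 0.338
```

```bash
python3 st.py
```

```text
[0.3952 0.3093 0.0584] yaw 179.95
corr deg [-0.02 -0.06 -0.  ] [-1.72  0.38  1.14  2.05 -0.43  0.97  1.21]
```

>>> {"fn": "play_rows", "kwargs": {
  "rows": [2.5,0,-0.02,-0.4,0,0,0,2.5,0,0,-0.4,0,0,0,2.5,0,0,-0.2,0,0,0,2.5,0,0,-0.2,0,0,0,2.5,0,0,-0.2,0,0,0,2.5,0,0,-0.2,0,0,0,2.5,0,0,0,0,0,0,2.5,0,0,0,0,0,0,2.5,0,0,0,0,0,0,2.5,0,0,0,0,0,0]
}}

```text
clock: 87.35
tcp_pos: [0.3951, 0.3092, 0.0425]
tool_rot: [-0.0, 0.0, 1.0, 0.0]
ft_force: [0.2, 0.2, -1.1]
gripper_width: 0.337
```

>>> {"fn": "play_rows", "kwargs": {
  "rows": [2.5,0,0,-0.3,0,0,0,2.5,0,0,-0.3,0,0,0,2.5,0,0,-0.3,0,0,0,2.5,0,0,-0.3,0,0,0,2.5,0,0,-0.15,0,0,0,2.5,0,0,0,0,0,0,2.5,0,0,0,0,0,0,2.5,0,0,0,0,0,0,2.5,0,0,0,0,0,0,2.5,0,0,0,0,0,0]
}}

```text
clock: 88.35
tcp_pos: [0.3952, 0.3092, 0.029]
tool_rot: [-0.0, 0.0, 1.0, 0.0]
ft_force: [0.2, -0.0, -0.3]
gripper_width: 0.34
```

>>> {"fn": "play_rows", "kwargs": {
  "rows": [2.5,0,0,-0.05,0,0,0,3.5,0,0,0,0,0,0,4.5,0,0,0,0,0,0,5,0,0,0,0,0,0,5,0,0,0,0,0,0,5,0,0,1,0,0,0,5,0,0,2.5,0,0,0,5,0,0,3,0,0,0,5,0,0,3,0,0,0,5,1,-2,2,0,0,0]
}}

```text
clock: 89.35
tcp_pos: [0.405, 0.2912, 0.1456]
tool_rot: [-0.0, -0.001, 1.0, 0.001]
ft_force: [0.5, -0.2, 0.7]
gripper_width: 0.586
```

>>> {"fn": "play_rows", "kwargs": {
  "rows": [5,1,-1,2,0,0,0,5,1,-1,2,0,0,0,5,1,-1,2,0,0,0,5,1,-1,0,0,0,0,5,1,-1,0,0,0,0,5,0,0,0,0,0,0,5,0,0,0,0,0,0,5,0,0,0,0,0,0,5,0,0,0,0,0,0,5,0,0,0,0,0,0]
}}

```text
clock: 90.35
tcp_pos: [0.4547, 0.2396, 0.2034]
tool_rot: [-0.001, -0.0, 1.0, 0.0]
ft_force: [0.4, 1.0, 1.0]
gripper_width: 0.586
```

```bash
python3 st.py; python3 - <<'E'
from h import *
im,st=wshot("w33")
save("s33",get_image("scene"),(270,120,500,300),3.4)
save("t33",get_image("top"),(130,190,400,370),2.9)
E
```

```text
[0.4547 0.2396 0.2034] yaw -179.99
corr deg [-0.02 -0.07 -0.  ] [-1.77  0.15  1.32  1.87 -0.16  1.24  1.17]
```

View pics/s33.png

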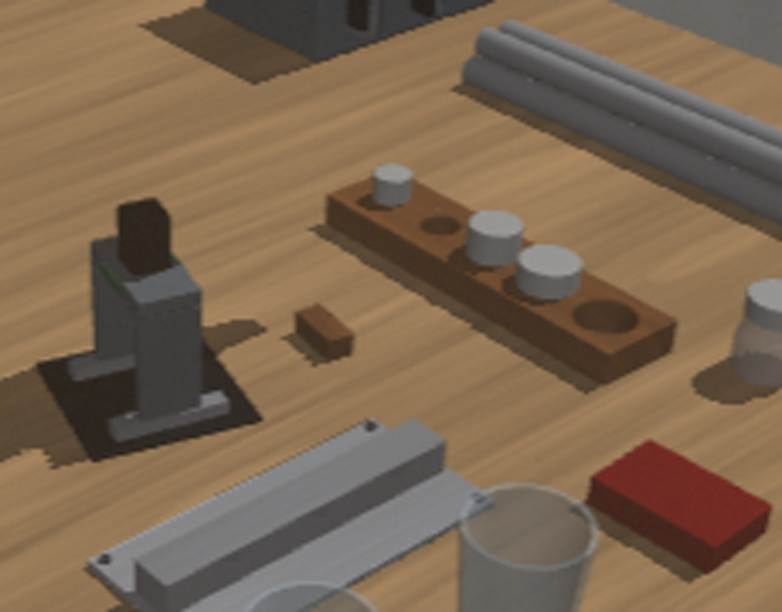

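View pics/w33.png

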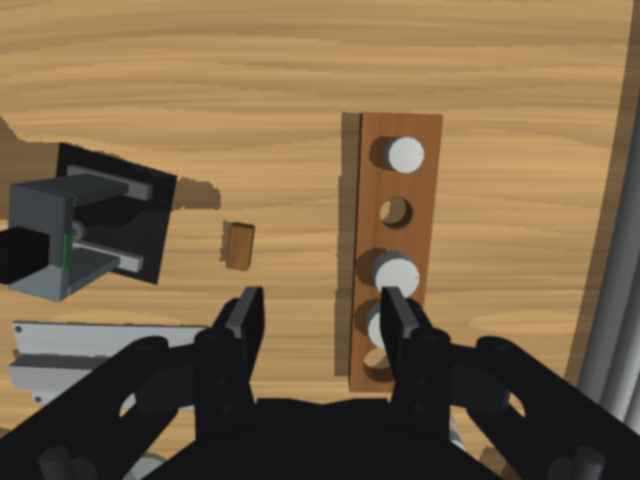

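View pics/t33.png

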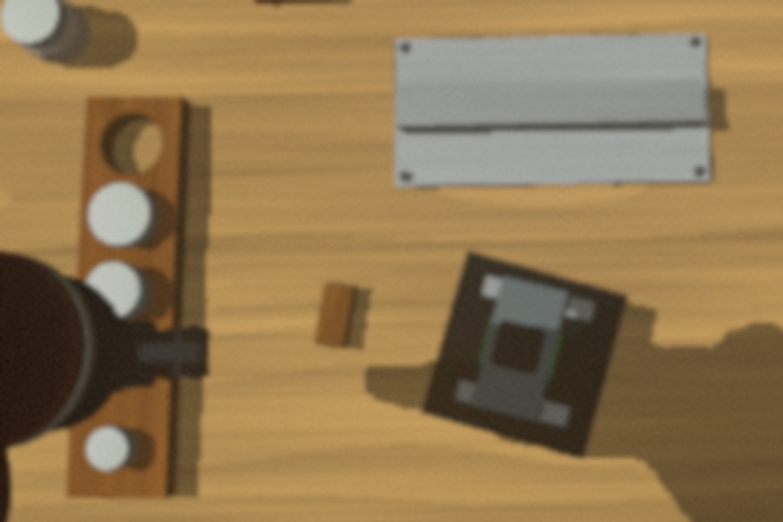

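```bash
python3 - <<'E'
from h import *
save("s34",get_image("scene"),(360,155,480,240),6.5)
E
```

```text
(no output)
```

View pics/s34.png

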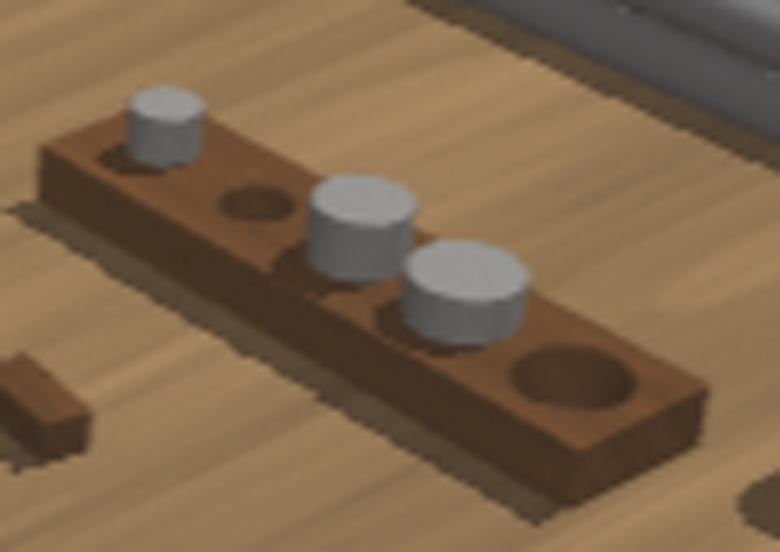

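All three heads sit flat on the rack with no shank showing, and the gauge is upright on its mat. I hand the job in.

```bash
python3 -c "
from plant import ticket
print(ticket.job_done())"
```

```text
the job is handed in; nothing more can be done
None
```

I checked the three white plugs that were there on the beam, thickest first: plug_a, plug_b, then plug_d (plug_c was absent). Each time I lowered the gauge to contact and let go, so it stood on the bench plate with its foot on the plug's head. I could not read the foot's travel; the contact force and the camera picture are my evidence that it rested properly.

Each plug went into the rack after its own check rather than all at the end: plug_a in hole 3, plug_b in hole 2 and plug_d in hole 0. All three slid in without resistance.

The gauge was knocked partly off its mat before plug_d's check. I found it again in the pictures, used it, and put it back upright on the mat.

The last pictures show all three heads flat on the rack and the gauge's feet inside the mat's edges, with the gripper clear. I saw no other object move, but the last pictures do not cover the plug area, so the pink and yellow plugs, the tube stub and the screwdriver were not re-checked at the end. No check failed. The job was handed in at about 90 s.

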